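# Pull the lock pin and rack the microscope stage insert

## Robot

A 6-joint arm with a two-finger parallel gripper is mounted at the origin on the work surface. World frame = base frame: x ahead of the robot, y to its left, z up, the work surface at z = 0. Lengths are in m, angles in rad, forces in N, time in s.
With the tool pointing down it reaches from about 0.4 to 0.825 m from the base axis. Payload 7 kg.
Tool frame: the origin (TCP) lies on the centre line of the jaws, within the pads' length; the fingertips stand 22 mm ahead of it and the grasp point (between the pads) lies 3 mm ahead of it (arm.tcp_to_tips is the distance from the TCP to the fingertips, in m); z points along the fingers, y is the line along which they close (so a half turn about z gives the same grasp; the last joint's range is limited). The gripper opens to 88 mm and grips with 3 to 60 N. Pads are 19 mm wide; open, the fingers measure 130 mm over their backs; the gripper's body (78 mm by 193 mm) begins 47 mm behind the grasp point.
Start: joints at [-1.032, 0.359, 0.012, 0, -1.224, -0.288], TCP at [0.167, -0.654, 0.249] pointing down, gripper open.
Joint ranges: [-3.07, 3.07], [-1.43, 2.12], [-1.02, 1.25], [-3.03, 1.67], [-3.05, -0], [-3.03, 3.03]. Speed limits (rad/s): [2.39, 2.39, 3.01, 3.14, 3.14, 3.14].

## Interface

Orientations are given as [roll, pitch, yaw] about the fixed x, y, z axes, in that order (R = Rz(yaw) Ry(pitch) Rx(roll)).
In Python, from station import arm gives the robot as it stands.
- The arm moves only by the tool jog_arm, never from a script. Its argument "targets" is a list of rows, each an object of numbers: "dx", "dy", "dz": the shift along the tool's x, y, z in mm; "rx", "ry", "rz": the turn, a rotation vector about the tool's x, y, z in rad; "gripper": the closure, from 0 (fully open) to 1 (shut). In form: [{"dx": .., "dy": .., "dz": .., "rx": .., "ry": .., "rz": .., "gripper": ..}, ...]. A call has exactly 8 rows; each row is the pose to reach, as a shift and turn from the pose commanded when the call began, along the tool's axes at that moment; what a row does not reach only later rows make up. A row lasts 1/12 s, in which the tool goes at most 41.7 mm and 7.16 degrees, less where a joint would pass 70% of its speed; a pose out of reach is approached as far as the arm can. A call with a gripper value outside its range is refused whole. The fingers move at their own pace and stop on an object; "force" is the grip in N (left out, the last holds). Time passes only in rows, so rows that repeat a pose let the fingers close, or fill a call up. It gives the time, the measured TCP pose, the force, the opening and the grip force at its end, in the units of the state.
- arm.get_state(): the state, without advancing time (a new reading comes with each control period).
- arm.grab_frame(name): name is "scene" or "top" or "wrist"; returns a dict with "frame" (420x560x3 uint8, red, green, blue), "z_map" (420x560 float32, m along the optical axis (not along the pixel's ray), 0 where there is no reading), "fx", "fy", "cx", "cy" (pixels), "distortion" ([k1, k2, p1, p2, k3] as OpenCV has them; the pictures are not rectified), "view" (4x4, takes a point from world to camera coordinates). Camera axes: x right, y down, z forward; pixel columns grow to the right and rows downward; lengths in m; the calibration is good to about 2 mm. A picture is of the moment at which its call begins.
- arm.job_done(): hands the job in; it is judged then, once.
The state is a dict: "t": time; "q": joint angles; "qd": joint speeds; "joint_efforts": joint torques, N m; "eef_pos": TCP position; "ee_rot": TCP orientation; "force": force on the tool from outside, world axes, zero at the start; "moment": the same for the moment, N m; "width": finger opening in m; "gripper_force": force on a finger pad.
Only numpy, scipy, OpenCV 4.12 (cv2) and the standard library are available. Lean on these libraries where they do the work, as an engineer would, in place of code of your own. Each camera call takes 0.05 s, during which the arm holds its last target. There are 200 camera calls.

## Task

Free the white round stage insert from its sloped black stand: draw the red-knobbed locking pin straight up out of its bore and hang it by its collar in the forked notch at the stand's side, while the insert stays where it is. Then lift the insert off and stand it on edge between the tines of the rack's one empty slot, the one with the blue tabs, lowering it onto the rails before you let go. Leave the pin hanging, the two small discs in their slots and everything else on the bench undisturbed.

Things in the scene. Friction and masses are not known exactly. Their poses are not given: they have to be found in the camera images.
- stand: Fixed black sloped stand, base 95 x 155 x 8 mm. Origin on the bench under the bore; z up, x the way its face looks, y to the parking fork. Two bars (y = +-28 mm), 55 deg from horizontal, rising to -x, carry the insert's back and end 20 mm up the slope past its centre: the rim's upper 35 mm is free on both sides. Two stubs at their foot, 8 mm proud of its mid-plane, hold its lower rim.
- bore (a point): Mouth of the vertical bore (11 mm wide, 34 mm deep) in the aluminium block on the stand, behind the insert's hole; 48 mm above the bench, axes as the stand's.
- notch (a point): Where the pin parks: on the top face (118 mm above the bench) of the aluminium fork at the stand's side, midway between its prongs, 90 mm from the bore along the stand's +y. Axes as the stand's. Notch 14 mm wide (x), closed 10 mm inward of this point, open outward 20 mm on; prongs 10 mm wide, 8 mm thick. Enter from above or from the open end; free below down to the 8 mm base.
- pin: Loose locking pin, 70 g, upright in the bore through the insert's hole; slides out freely. Steel shank 9 mm thick, 96 mm long below the collar; collar 24 mm across, 5 mm thick; red round knob 18 mm across, from 5 to 45 mm above the collar's underside. Origin: centre of the collar's underside (110 mm above the bench at the start); z along the shank to the knob.
- insert: White flat ring, 110 mm across, 8 mm thick, 40 mm hole, about 180 g, loose. Origin at its very centre; x is the disc's axis; z at the start points up the slope. It starts on the stand, centre 80 mm above the bench over the bore, plane 55 deg from horizontal, upper rim on the robot's side. Can be pinched across its thickness at the upper rim.
- rack: Fixed rack, black base 120 x 190 x 12 mm, origin under its centre, z up. Three slots in a row at y = -50, 0, 50 mm for discs with axis along y. Two rails along y (8 mm thick, at x = +-30 mm, axis 24 mm above the bench) carry the rims. Each slot has four steel tines (6 mm thick, x = +-22 mm), 14 mm clear between up to 66 mm above the bench, flaring to 22 mm at the tips, 78 mm high.
- seat (a point): In the empty slot: where the centre of the white insert lies when it rests on the rails, 75 mm above the bench. The slot is marked by a blue tab 26 mm wide and 38 mm high at either end, 54 mm from the slot's middle. y is the slot's crosswise direction (the axis of a disc standing there), x runs along the slot, z up.
- small_a: Small aluminium disc, 72 mm diameter, 8 mm thick, standing loose in another slot of the rack; origin at its centre, about 50 mm above the bench, y its axis; top 87 mm above the bench. Bystander.
- small_b: A second small aluminium disc like small_a, in the remaining slot. Bystander.
- bottle: Clear bottle with an orange cap, 70 mm diameter, 170 mm high; origin under its centre. Bystander.
- beaker: Open glass beaker, 72 mm diameter, 85 mm high; origin under its centre. Bystander.
- tipbox: Blue box of pipette tips with a clear lid, 85 x 120 x 63 mm; origin under its centre. Bystander.
- marker: Green pen lying on the bench, 12 mm thick, about 120 mm long. Bystander.
- jar: Amber jar with a white cap, 56 mm diameter, 70 mm high; origin under its centre. Bystander.
- notepad: Paper pad, 150 x 105 x 12 mm, on the bench; origin under its centre. Bystander.

How it is judged:
On the way, in this order (a step that is already met when the one before it is completed fails the run):
1. the pin hangs by its collar in the notch while the insert is still on the stand (horizontal distance between pin and notch below 0.01 m and z of pin in the frame of stand between 0.112 and 0.124 m and angle between pin's own z axis and vertical below 0.25 rad and distance of insert from where it was at the start of the episode below 0.015 m and contact force between the fingers and insert below 0.5 N), for 0.2 s.
2. the insert, still held, is lowered into the empty slot to within 10 mm of resting on the rails (horizontal distance between insert and seat below 0.012 m and z of insert in the frame of seat between -0.008 and 0.01 m and angle between the x axis of insert and the y axis of seat, either way round below 0.2 rad and contact force between the fingers and insert above 0.3 N), for 0.05 s.
At the end, for the whole second after the job is handed in: Pin upright (0.25 rad) in the notch, collar within 10 mm sideways and 6 mm in height. Insert in the empty slot: centre within 12 mm sideways of the seat point and 8 mm below to 6 mm above it, axis within 0.2 rad of the slot's crosswise line. Both released and at rest (horizontal distance between pin and notch below 0.01 m and z of pin in the frame of stand between 0.112 and 0.124 m and angle between pin's own z axis and vertical below 0.25 rad and horizontal distance between insert and seat below 0.012 m and z of insert in the frame of seat between -0.008 and 0.006 m and angle between the x axis of insert and the y axis of seat, either way round below 0.2 rad and linear speed of each of insert, pin below 0.03 m/s and contact force between the fingers and insert below 0.1 N and contact force between the fingers and pin below 0.1 N); the robot touches nothing.
It fails at once if the insert falls onto the bench (its centre below 45 mm) (height (world z) of insert below 0.045 m).
It fails at once if a small disc in the rack is shifted by more than 20 mm (distance of any of small_a, small_b from where it was at the start of the episode above 0.02 m).
It fails at once if something else on the bench is shifted by more than 30 mm (distance of any of bottle, beaker, tipbox, marker, jar, notepad from where it was at the start of the episode above 0.03 m).
It also fails if it takes over 58 s, if anything falls off the work surface, if the arm or the gripper's body presses on something with over 40 N, if the wrist force passes 120 N, or if a joint passes its speed limit or range.

## Working session

There is one attempt and no reset: what is moved stays moved. The work goes in short steps, Python scripts to look and compute and a tool call to move; the robot and the scene stay as the last step left them, time stands still between calls to the robot, and variables do not carry over. Pictures are saved under pics/ and viewed, at most 10 in all, crops included, and the job is handed in when it is done.

Besides the shell and the picture viewer there is one more tool, called after "Request:" as name(argument=value, ...), one argument or row to a line, values as JSON. jog_arm: Moves the arm, as the interface text tells. Its arguments: {"type":"object","properties":{"targets":{"type":"array","items":{"type":"object","properties":{"dx":{"type":"number"},"dy":{"type":"number"},"dz":{"type":"number"},"rx":{"type":"number"},"ry":{"type":"number"},"rz":{"type":"number"},"gripper":{"type":"number"}}}},"force":{"type":"number"}},"required":["targets"]}

```bash
mkdir -p pics; ls; cat > h.py <<'E'
import numpy as np, cv2, pickle, sys
from scipy.spatial.transform import Rotation as R
from station import arm
def snap(n,tag):
    f=arm.grab_frame(n); pickle.dump(f,open(f'pics/{tag}.pkl','wb'))
    cv2.imwrite(f'pics/{tag}.png',f['frame'][:,:,::-1]); return f
def load(tag): return pickle.load(open(f'pics/{tag}.pkl','rb'))
def K(f): return np.array([[f['fx'],0,f['cx']],[0,f['fy'],f['cy']],[0,0,1.]])
def ray(f,u,v):
    p=cv2.undistortPoints(np.array([[[u,v]]],float),K(f),np.array(f['distortion'],float))[0,0]
    T=np.linalg.inv(f['view']); d=T[:3,:3]@np.array([p[0],p[1],1]); return T[:3,3],d
def pt(f,u,v,r=1):
    z=f['z_map'][int(v)-r:int(v)+r+1,int(u)-r:int(u)+r+1]; z=np.median(z[z>0]); o,d=ray(f,u,v); return o+d*z
def cloud(f):
    h,w=f['z_map'].shape; u,v=np.meshgrid(np.arange(w),np.arange(h))
    p=cv2.undistortPoints(np.stack([u,v],-1).reshape(-1,1,2).astype(float),K(f),np.array(f['distortion'],float))[:,0]
    z=f['z_map'].reshape(-1,1); T=np.linalg.inv(f['view'])
    return (np.c_[p,np.ones(len(p))]*z)@T[:3,:3].T+T[:3,3]
def onz(f,u,v,z):
    o,d=ray(f,u,v); return o+d*(z-o[2])/d[2]
def proj(f,P):
    V=np.array(f['view']); return cv2.projectPoints(np.atleast_2d(P).astype(float),cv2.Rodrigues(V[:3,:3])[0],V[:3,3],K(f),np.array(f['distortion'],float))[0][:,0]
E
python3 - <<'E'
from h import *
print(arm.get_state())
a=snap('scene','s0');b=snap('top','t0')
c=np.vstack([a['frame'],b['frame']])[:,:,::-1]
cv2.imwrite('pics/both.png',cv2.resize(c,(400*2,600*2))[:,:] if 0 else c[:, :])
for f in(a,b): print(f['fx'],f['view'])
E
```

```text
pics
{'t': 0.0, 'q': array([-1.03188457e+00,  3.59361117e-01,  1.10515252e-02, -3.73341651e-04,
       -1.22405125e+00, -2.88064861e-01]), 'qd': array([-0.00160617,  0.00098919,  0.00140547, -0.00044127, -0.00068926,
       -0.00045794]), 'joint_efforts': array([ 1.90600549e-03, -5.82723534e+01,  2.93068510e+01,  6.99744433e+00,
        7.15629256e-03, -2.54959814e-04]), 'eef_pos': array([ 0.16740425, -0.65345115,  0.24763193]), 'ee_rot': array([ 3.13999289e+00, -1.08016936e-04, -2.89087283e+00]), 'force': array([ 0.09569536, -0.0800063 , -0.65773544]), 'moment': array([ 0.02764945, -0.01559142,  0.02042   ]), 'gripper_force': 0.0, 'width': 0.08756248560401717}
519.3394394628529 [[ 0.83654536  0.5478162   0.00944808 -0.4986826 ]
 [ 0.4692879  -0.7075154  -0.5283851  -0.21801935]
 [-0.28277326  0.44645198 -0.84895225  1.59577745]
 [ 0.          0.          0.          1.        ]]
509.8819524994987 [[-0.01796457 -0.99980727 -0.00791758  0.04012617]
 [-0.9967085   0.01853388 -0.07892191  0.58666713]
 [ 0.07905345  0.00647372 -0.99684936  1.72614208]
 [ 0.          0.          0.          1.        ]]
```

View pics/s0.png

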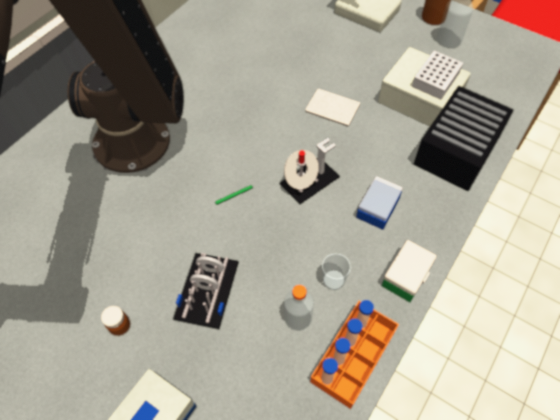

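View pics/t0.png

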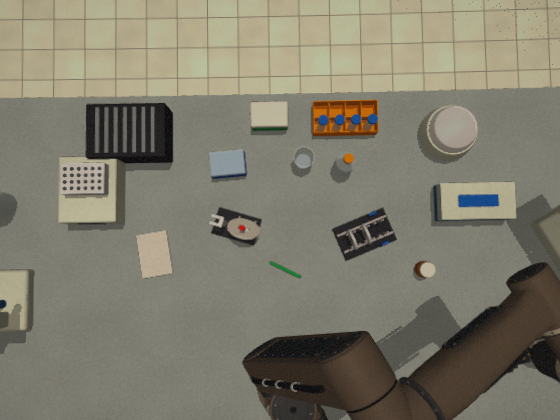

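The top view shows the stand at about (238,226) with the knob at (242,229) and the fork at (217,220). The rack is at (365,234) with blue tabs at (373,213) and (389,254). Next I'll take enlarged crops.

```bash
python3 - <<'E'
from h import *
a=load('s0');b=load('t0')
def cr(f,u,v,w=80,h=60,s=5): return cv2.resize(f['frame'][v:v+h,u:u+w,::-1],None,fx=s,fy=s,interpolation=cv2.INTER_CUBIC)
c=np.vstack([np.hstack([cr(a,275,138),cr(a,168,248,80,80,5)[:300]]),np.hstack([cr(b,200,196),cr(b,325,203)])])
cv2.imwrite('pics/crops.png',c)
E
```

```text
(no output)
```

View pics/crops.png

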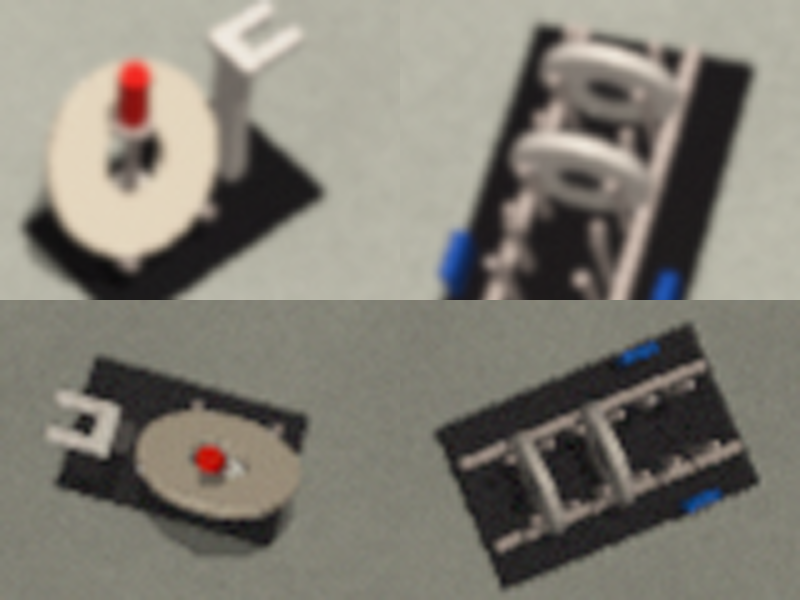

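```bash
python3 - <<'E'
from h import *
np.set_printoptions(precision=4,suppress=True)
a=load('s0');b=load('t0')
def tri(p,q):
    (o1,d1),(o2,d2)=ray(a,*p),ray(b,*q)
    d1/=np.linalg.norm(d1);d2/=np.linalg.norm(d2)
    s=np.linalg.lstsq(np.c_[d1,-d2],o2-o1,rcond=None)[0]; A=o1+s[0]*d1;B=o2+s[1]*d2
    return (A+B)/2,np.linalg.norm(A-B)
print('knob tri',tri((302,152.4),(242,228)),pt(b,242,228,0),pt(a,302,152,0))
print('fork tri',tri((326,145.6),(216.4,220.2)), onz(b,216.4,220.2,.118),onz(a,326,145.6,.118))
def rect(c,z,n):
    P=np.array([onz(b,*x,z) for x in c]); e=[np.linalg.norm(P[i]-P[(i+1)%4]) for i in range(4)]
    print(n,P.mean(0),e,'long yaw',np.degrees([np.arctan2(*(P[1]-P[0])[1::-1]),np.arctan2(*(P[2]-P[3])[1::-1]),np.arctan2(*(P[2]-P[1])[1::-1])]))
rect([(219.4,207.4),(261.4,219),(254,245),(211.4,233.4)],.008,'stand')
rect([(396.4,239.4),(345.4,260.6),(332.4,229),(383,208)],.012,'rack')
for t in((373,213.4),(385.6,243)): print('tab',onz(b,*t,.044),pt(b,*t,0))
# disc plane from depth
for f,n in((a,'s'),(b,'t')):
    C=cloud(f);h=f['frame'].reshape(-1,3).astype(int)
    k=onz(b,242,228,.155)
    m=(np.hypot(*(C[:,:2]-k[:2]).T)<.055)&(C[:,2]>.04)&(C[:,2]<.135)&(f['z_map'].ravel()>0)&(abs(h[:,0]-h[:,2])<70)&(h.sum(1)>300)
    P=C[m];
    for _ in range(6):
        c=P.mean(0);nv=np.linalg.svd(P-c)[2][2];P=P[abs((P-c)@nv)<.006]
    nv*=np.sign(nv[2]);print(n,len(P),c,nv,'tilt',np.degrees(np.arccos(nv[2])),'az',np.degrees(np.arctan2(nv[1],nv[0])),P.min(0),P.max(0))
E
```

```text
knob tri (array([0.5205, 0.1486, 0.1534]), np.float64(0.005177953801422678)) [0.5185 0.1471 0.1534] [0.5233 0.1489 0.1572]
fork tri (array([0.5481, 0.2338, 0.1139]), np.float64(0.0025119685063179783)) [0.5468 0.2325 0.118 ] [0.5506 0.2316 0.118 ]
stand [0.5314 0.1774 0.008 ] [np.float64(0.1510524095507565), np.float64(0.09309522593344), np.float64(0.15241579919879064), np.float64(0.09383507195123351)] long yaw [-106.5121 -106.2398  163.2539]
rack [ 0.4957 -0.2612  0.012 ] [np.float64(0.189200026607377), np.float64(0.11636826131254144), np.float64(0.1887548546487294), np.float64(0.11638607077995844)] long yaw [111.4908 111.4975  20.8598]
tab [ 0.5645 -0.2876  0.044 ] [ 0.5644 -0.2873  0.0459]
tab [ 0.4641 -0.3265  0.044 ] [ 0.4641 -0.3272  0.0404]
s 794 [0.5242 0.1437 0.0807] [ 0.7853 -0.2474  0.5675] tilt 55.425515989840285 az -17.487349159353098 [0.4874 0.0933 0.0401] [0.5654 0.1993 0.1288]
t 439 [0.5215 0.1469 0.087 ] [ 0.7781 -0.246   0.578 ] tilt 54.68966464344399 az -17.5460228111758 [0.4872 0.0935 0.04  ] [0.5607 0.198  0.1298]
```

```bash
cat >> h.py <<'E'
np.set_printoptions(precision=4,suppress=True)
sy=np.radians(-17.2); XS=np.array([np.cos(sy),np.sin(sy),0]); YS=np.array([-np.sin(sy),np.cos(sy),0]); Z=np.array([0,0,1.])
U=-np.cos(np.radians(55))*XS+np.sin(np.radians(55))*Z; N=np.sin(np.radians(55))*XS+np.cos(np.radians(55))*Z
def rot(y,z): y,z=np.array(y,float),np.array(z,float); return R.from_matrix(np.c_[np.cross(y,z),y,z])
def az(d): return np.array([np.cos(np.radians(d)),np.sin(np.radians(d)),0])
def go(p,r):
    s=arm.get_state(); c=R.from_euler('xyz',s['ee_rot'])
    print('t',s['t'],'d mm',c.inv().apply(np.array(p)-s['eef_pos'])*1e3,'rv',(c.inv()*r).as_rotvec(),'deg',np.degrees((c.inv()*r).magnitude()))
E
python3 - <<'E'
from h import *
go((.42,-.30,.30),rot(az(170),-Z))
go((.521,.147,.26),rot(-YS,-Z))
E
```

```text
t 0.1 d mm [-332.3921  279.8724  -51.9073] rv [ 0.0014  0.0007 -1.1456] deg 65.63939064575152
t 0.1 d mm [-541.1085  687.7944  -11.3235] rv [ 0.0007  0.0019 -2.5908] deg 148.4393495884239
```

Request:
jog_arm(
  targets=[
    {"dx":-332,"dy":280,"dz":-52,"rz":-1.14,"gripper":0.45},
    {"dx":-332,"dy":280,"dz":-52,"rz":-1.14,"gripper":0.45},
    {"dx":-332,"dy":280,"dz":-52,"rz":-1.14,"gripper":0.45},
    {"dx":-332,"dy":280,"dz":-52,"rz":-1.14,"gripper":0.45},
    {"dx":-332,"dy":280,"dz":-52,"rz":-1.14,"gripper":0.45},
    {"dx":-332,"dy":280,"dz":-52,"rz":-1.14,"gripper":0.45},
    {"dx":-332,"dy":280,"dz":-52,"rz":-1.14,"gripper":0.45},
    {"dx":-332,"dy":280,"dz":-52,"rz":-1.14,"gripper":0.45},
  ],
)

```text
invalid input at $.targets[0]: expected keys dx, dy, dz, rx, ry, rz, gripper
```

```bash
python3 - <<'E'
from h import *
s=arm.get_state();print(s['eef_pos'],s['ee_rot'],s['q'],s['width'])
go((.521,.147,.27),rot(-YS,-Z))
E
```

```text
[ 0.1674 -0.6535  0.2477] [ 3.1401 -0.0001 -2.891 ] [-1.0319  0.3593  0.0112 -0.0003 -1.2241 -0.2881] 0.08763125250144488
t 0.1 d mm [-541.1072  687.8094  -21.3235] rv [ 0.0007  0.0019 -2.5908] deg 148.4393495884239
```

Request:
jog_arm(
  targets=[
    {"dx":-332,"dy":280,"dz":-52,"rx":0,"ry":0,"rz":-1.14,"gripper":0.45},
    {"dx":-332,"dy":280,"dz":-52,"rx":0,"ry":0,"rz":-1.14,"gripper":0.45},
    {"dx":-332,"dy":280,"dz":-52,"rx":0,"ry":0,"rz":-1.14,"gripper":0.45},
    {"dx":-332,"dy":280,"dz":-52,"rx":0,"ry":0,"rz":-1.14,"gripper":0.45},
    {"dx":-332,"dy":280,"dz":-52,"rx":0,"ry":0,"rz":-1.14,"gripper":0.45},
    {"dx":-332,"dy":280,"dz":-52,"rx":0,"ry":0,"rz":-1.14,"gripper":0.45},
    {"dx":-332,"dy":280,"dz":-52,"rx":0,"ry":0,"rz":-1.14,"gripper":0.45},
    {"dx":-332,"dy":280,"dz":-52,"rx":0,"ry":0,"rz":-1.14,"gripper":0.45},
  ],
)

```text
t: 0.77
eef_pos: [0.3602, -0.3825, 0.2883]
ee_rot: [3.141, 0.0, -1.885]
force: [1.1, -1.4, 0.1]
width: 0.0488
gripper_force: 0.0
```

```bash
python3 - <<'E'
from h import *
s=arm.get_state();print(s['eef_pos'],s['ee_rot'],s['q'],s['width'])
go((.521,.147,.27),rot(-YS,-Z))
E
```

```text
[ 0.3602 -0.3825  0.2883] [ 3.1414  0.0002 -1.8848] [-0.4418  0.0863 -0.2519 -0.0002 -1.2328  0.1279] 0.048797054651441345
t 0.7667 d mm [-553.2554   10.5656   18.3851] rv [-0.      0.0003 -1.5846] deg 90.79232516374962
```

Request:
jog_arm(
  targets=[
    {"dx":-550,"dy":10,"dz":10,"rx":0,"ry":0,"rz":-1.58,"gripper":0.45},
    {"dx":-550,"dy":10,"dz":10,"rx":0,"ry":0,"rz":-1.58,"gripper":0.45},
    {"dx":-550,"dy":10,"dz":10,"rx":0,"ry":0,"rz":-1.58,"gripper":0.45},
    {"dx":-550,"dy":10,"dz":10,"rx":0,"ry":0,"rz":-1.58,"gripper":0.45},
    {"dx":-550,"dy":10,"dz":10,"rx":0,"ry":0,"rz":-1.58,"gripper":0.45},
    {"dx":-550,"dy":10,"dz":10,"rx":0,"ry":0,"rz":-1.58,"gripper":0.45},
    {"dx":-550,"dy":10,"dz":10,"rx":0,"ry":0,"rz":-1.58,"gripper":0.45},
    {"dx":-550,"dy":10,"dz":10,"rx":0,"ry":0,"rz":-1.58,"gripper":0.45},
  ],
)

```text
t: 1.43
eef_pos: [0.4585, -0.0641, 0.2822]
ee_rot: [-3.141, -0.0, -0.884]
force: [1.9, -0.1, -0.1]
width: 0.0484
gripper_force: 0.0
```

```bash
python3 - <<'E'
from h import *
go((.521,.147,.27),rot(-YS,-Z))
E
```

```text
t 1.4333 d mm [-123.7039 -182.0862   12.3149] rv [-0.0005 -0.0002 -0.5842] deg 33.47408589285153
```

Request:
jog_arm(
  targets=[
    {"dx":-124,"dy":-182,"dz":2,"rx":0,"ry":0,"rz":-0.584,"gripper":0.45},
    {"dx":-124,"dy":-182,"dz":2,"rx":0,"ry":0,"rz":-0.584,"gripper":0.45},
    {"dx":-124,"dy":-182,"dz":2,"rx":0,"ry":0,"rz":-0.584,"gripper":0.45},
    {"dx":-124,"dy":-182,"dz":2,"rx":0,"ry":0,"rz":-0.584,"gripper":0.45},
    {"dx":-124,"dy":-182,"dz":2,"rx":0,"ry":0,"rz":-0.584,"gripper":0.45},
    {"dx":-124,"dy":-182,"dz":2,"rx":0,"ry":0,"rz":-0.584,"gripper":0.45},
    {"dx":-124,"dy":-182,"dz":2,"rx":0,"ry":0,"rz":-0.584,"gripper":0.45},
    {"dx":-124,"dy":-182,"dz":2,"rx":0,"ry":0,"rz":-0.584,"gripper":0.45},
  ],
)

```text
t: 2.1
eef_pos: [0.5219, 0.1452, 0.2793]
ee_rot: [3.14, 0.001, -0.306]
force: [-0.5, -0.5, -0.1]
width: 0.0485
gripper_force: 0.0
```

```bash
python3 - <<'E'
from h import *
f=snap('wrist','w1')
s=arm.get_state();print(s['eef_pos'],s['ee_rot'],s['q'])
print(f['view'],f['fx'])
E
```

```text
[0.5218 0.1444 0.2796] [ 3.1407  0.0008 -0.307 ] [ 0.632   0.1197 -0.2336 -0.0001 -1.2188  0.6319]
[[-0.3021 -0.9533  0.0011  0.2956]
 [-0.9227  0.2927  0.2509  0.3996]
 [-0.2395  0.0748 -0.968   0.5332]
 [ 0.      0.      0.      1.    ]] 337.38474653931854
```

View pics/w1.png

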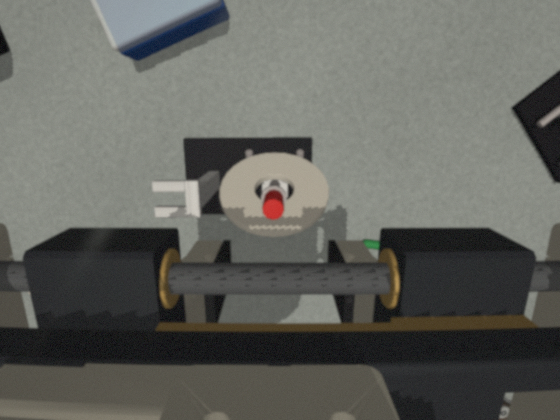

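The wrist view shows the knob's top face at about (273,210). The fork prongs span rows 181–192 and 206–217, with the closed end at column 185 and tips at 153.

```bash
python3 - <<'E'
from h import *
f=load('w1'); print('cam',np.linalg.inv(f['view'])[:3,3])
im=f['frame'].astype(int); m=(im[...,0]>170)&(im[...,1]<70)&(im[...,2]<70); v,u=np.nonzero(m);print('bright red',u.mean(),v.mean(),u.min(),u.max(),v.min(),v.max())
k=onz(f,273,210,.155);print('knob top',k,pt(f,273,210))
m=(im[...,0]>100)&(im[...,1]<60)&(im[...,2]<60);v,u=np.nonzero(m);print('red all',u.min(),u.max(),v.min(),v.max())
for q in((153,199),(185,199),(169,186),(169,212)): print('fork',q,onz(f,*q,.118),pt(f,*q))
a=onz(f,185,199,.118);b=onz(f,153,199,.118);d=(b-a)/np.linalg.norm(b-a);print(np.linalg.norm(b-a),np.degrees(np.arctan2(d[1],d[0])),'notch',a+.01*d,b-.02*d,'pred',k+.09*YS)
C=cloud(f);h=im.reshape(-1,3);zz=(f['z_map'].ravel()>0)&(C[:,2]>.112)&(C[:,2]<.124)&(np.hypot(*(C[:,:2]-[.549,.236]).T)<.03);print('fork top cloud',C[zz].mean(0),zz.sum())
E
```

```text
cam [0.5858 0.1249 0.4156]
bright red 272.77464788732397 208.76408450704224 264 282 200 218
knob top [0.5209 0.1502 0.155 ] [0.521  0.1502 0.1552]
red all 264 282 191 217
fork (153, 199) [0.5546 0.2549 0.118 ] [ 0.5422  0.3067 -0.0006]
fork (185, 199) [0.5457 0.2268 0.118 ] [0.53   0.2667 0.0015]
fork (169, 186) [0.5613 0.2363 0.118 ] [0.5614 0.2362 0.1183]
fork (169, 212) [0.5388 0.2455 0.118 ] [0.5389 0.2453 0.1185]
0.029426185718659185 72.34841350375778 notch [0.5488 0.2364 0.118 ] [0.5486 0.2358 0.118 ] pred [0.5475 0.2362 0.155 ]
fork top cloud [0.5481 0.2318 0.1179] 1330
```

```bash
python3 - <<'E'
from h import *
go((.521,.1495,.142),rot(-YS,-Z))
E
```

```text
t 2.15 d mm [ -2.2032  -4.7461 137.6418] rv [ 0.0009  0.0008 -0.0068] deg 0.39621360725081367
```

Request:
jog_arm(
  targets=[
    {"dx":-2,"dy":-5,"dz":30,"rx":0,"ry":0,"rz":-0.007,"gripper":0.45},
    {"dx":-2,"dy":-5,"dz":60,"rx":0,"ry":0,"rz":-0.007,"gripper":0.45},
    {"dx":-2,"dy":-5,"dz":85,"rx":0,"ry":0,"rz":-0.007,"gripper":0.45},
    {"dx":-2,"dy":-5,"dz":105,"rx":0,"ry":0,"rz":-0.007,"gripper":0.45},
    {"dx":-2,"dy":-5,"dz":120,"rx":0,"ry":0,"rz":-0.007,"gripper":0.45},
    {"dx":-2,"dy":-5,"dz":132,"rx":0,"ry":0,"rz":-0.007,"gripper":0.45},
    {"dx":-2,"dy":-5,"dz":137,"rx":0,"ry":0,"rz":-0.007,"gripper":0.45},
    {"dx":-2,"dy":-5,"dz":137,"rx":0,"ry":0,"rz":-0.007,"gripper":0.45},
  ],
)

```text
t: 2.82
eef_pos: [0.5212, 0.1486, 0.1423]
ee_rot: [3.14, 0.001, -0.302]
force: [-1.0, -0.4, 0.5]
width: 0.0483
gripper_force: 0.0
```

Request:
jog_arm(
  targets=[
    {"dx":0,"dy":0,"dz":0,"rx":0,"ry":0,"rz":0,"gripper":1},
    {"dx":0,"dy":0,"dz":0,"rx":0,"ry":0,"rz":0,"gripper":1},
    {"dx":0,"dy":0,"dz":0,"rx":0,"ry":0,"rz":0,"gripper":1},
    {"dx":0,"dy":0,"dz":0,"rx":0,"ry":0,"rz":0,"gripper":1},
    {"dx":0,"dy":0,"dz":0,"rx":0,"ry":0,"rz":0,"gripper":1},
    {"dx":0,"dy":0,"dz":0,"rx":0,"ry":0,"rz":0,"gripper":1},
    {"dx":0,"dy":0,"dz":0,"rx":0,"ry":0,"rz":0,"gripper":1},
    {"dx":0,"dy":0,"dz":0,"rx":0,"ry":0,"rz":0,"gripper":1},
  ],
  force=20,
)

```text
t: 3.48
eef_pos: [0.5222, 0.1502, 0.1436]
ee_rot: [-3.141, -0.001, -0.299]
force: [1.1, -0.4, 3.7]
width: 0.018
gripper_force: 20.0
```

```bash
python3 - <<'E'
from h import *
s=arm.get_state();print(s['width'],s['gripper_force'],s['force'],s['eef_pos'])
go((.521,.1495,.142),rot(-YS,-Z))
E
```

```text
0.017983504114362347 20.000305473804474 [ 1.0876 -0.4096  3.6601] [0.5222 0.1502 0.1436]
t 3.4833 d mm [-0.8822  1.0552  1.5555] rv [-0.0004 -0.0006  0.0007] deg 0.05961866453713379
```

Request:
jog_arm(
  targets=[
    {"dx":0,"dy":0,"dz":-5,"rx":0,"ry":0,"rz":0,"gripper":1},
    {"dx":0,"dy":0,"dz":-12,"rx":0,"ry":0,"rz":0,"gripper":1},
    {"dx":0,"dy":0,"dz":-22,"rx":0,"ry":0,"rz":0,"gripper":1},
    {"dx":0,"dy":0,"dz":-34,"rx":0,"ry":0,"rz":0,"gripper":1},
    {"dx":0,"dy":0,"dz":-46,"rx":0,"ry":0,"rz":0,"gripper":1},
    {"dx":0,"dy":0,"dz":-58,"rx":0,"ry":0,"rz":0,"gripper":1},
    {"dx":0,"dy":0,"dz":-70,"rx":0,"ry":0,"rz":0,"gripper":1},
    {"dx":0,"dy":0,"dz":-80,"rx":0,"ry":0,"rz":0,"gripper":1},
  ],
)

```text
t: 4.15
eef_pos: [0.522, 0.1502, 0.2249]
ee_rot: [-3.141, -0.001, -0.3]
force: [0.6, -0.4, -0.7]
width: 0.0174
gripper_force: 20.0
```

Request:
jog_arm(
  targets=[
    {"dx":0,"dy":0,"dz":-10,"rx":0,"ry":0,"rz":0,"gripper":1},
    {"dx":0,"dy":0,"dz":-20,"rx":0,"ry":0,"rz":0,"gripper":1},
    {"dx":0,"dy":0,"dz":-30,"rx":0,"ry":0,"rz":0,"gripper":1},
    {"dx":0,"dy":0,"dz":-38,"rx":0,"ry":0,"rz":0,"gripper":1},
    {"dx":0,"dy":0,"dz":-44,"rx":0,"ry":0,"rz":0,"gripper":1},
    {"dx":0,"dy":0,"dz":-46,"rx":0,"ry":0,"rz":0,"gripper":1},
    {"dx":0,"dy":0,"dz":-46,"rx":0,"ry":0,"rz":0,"gripper":1},
    {"dx":0,"dy":0,"dz":-46,"rx":0,"ry":0,"rz":0,"gripper":1},
  ],
)

```text
t: 4.82
eef_pos: [0.5216, 0.15, 0.2687]
ee_rot: [3.141, 0.001, -0.3]
force: [-0.2, -0.4, -0.7]
width: 0.0177
gripper_force: 20.0
```

```bash
python3 - <<'E'
from h import *
f=snap('wrist','w2'); b=snap('top','t2')
s=arm.get_state();print(s['eef_pos'],s['width'],s['force'])
go((.5485+.0005,.2358,.27),rot(-YS,-Z))
cv2.imwrite('pics/w2c.png',np.hstack([cv2.resize(f['frame'][120:260,100:380,::-1],(560,280)),cv2.resize(b['frame'][190:260,190:250,::-1],(240,280))]))
E
```

```text
[0.5216 0.1499 0.2685] 0.017771793986488798 [-0.6238 -0.3803 -1.3637]
t 4.9167 d mm [  0.8563 -90.1373  -1.5977] rv [0.0008 0.0008 0.0003] deg 0.06947550574762539
```

View pics/w2c.png

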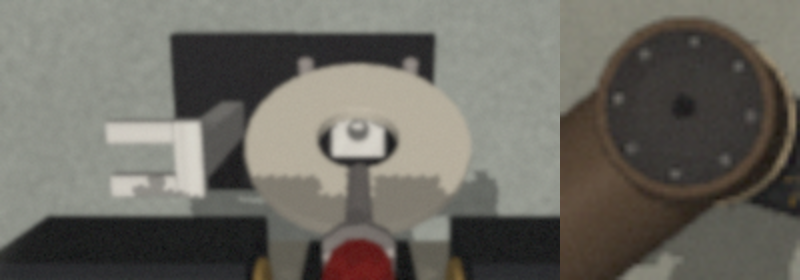

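Request:
jog_arm(
  targets=[
    {"dx":0,"dy":-12,"dz":-2,"rx":0,"ry":0,"rz":0,"gripper":1},
    {"dx":0,"dy":-30,"dz":-2,"rx":0,"ry":0,"rz":0,"gripper":1},
    {"dx":0,"dy":-50,"dz":-2,"rx":0,"ry":0,"rz":0,"gripper":1},
    {"dx":0.5,"dy":-68,"dz":-2,"rx":0,"ry":0,"rz":0,"gripper":1},
    {"dx":0.5,"dy":-82,"dz":-2,"rx":0,"ry":0,"rz":0,"gripper":1},
    {"dx":0.5,"dy":-90,"dz":-2,"rx":0,"ry":0,"rz":0,"gripper":1},
    {"dx":0.5,"dy":-90,"dz":-2,"rx":0,"ry":0,"rz":0,"gripper":1},
    {"dx":0.5,"dy":-90,"dz":-2,"rx":0,"ry":0,"rz":0,"gripper":1},
  ],
)

```text
t: 5.58
eef_pos: [0.5487, 0.2364, 0.2705]
ee_rot: [3.141, 0.001, -0.299]
force: [-0.6, -0.4, -0.6]
width: 0.0176
gripper_force: 20.0
```

```bash
python3 - <<'E'
from h import *
f=snap('wrist','w3')
go((.549,.2358,.1505),rot(-YS,-Z))
cv2.imwrite('pics/w3c.png',cv2.resize(f['frame'][120:260,180:380,::-1],(800,560)))
E
```

```text
t 5.6333 d mm [  0.398   -0.1684 120.2969] rv [0.0007 0.0005 0.0008] deg 0.06737927483790225
```

View pics/w3c.png

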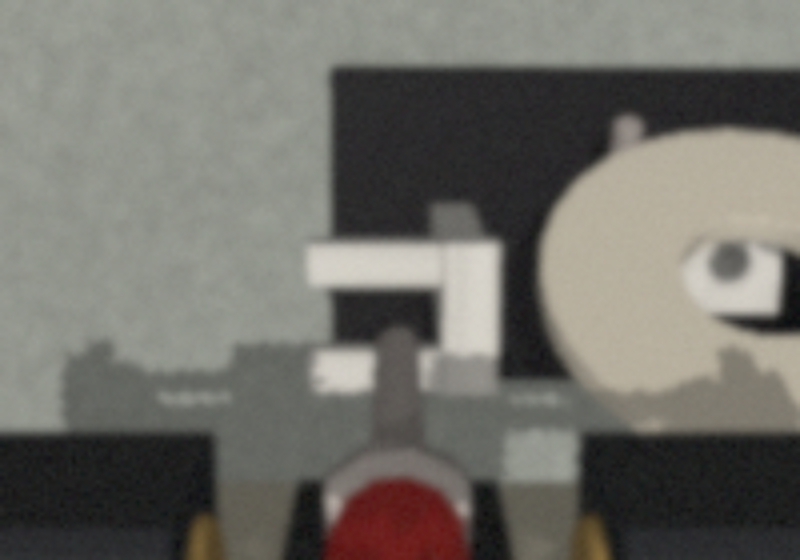

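```bash
python3 - <<'E'
from h import *
f=load('w3')
g=lambda x,y:(180+x/4,120+y/4)
n=onz(f,*g(398,319),.118); print('notch',n)
for z in(.137,.141,.145): print('tip?',onz(f,*g(397,333),z))
print(proj(f,(.5487,.2364,.141)))
E
```

```text
notch [0.548  0.2358 0.118 ]
tip? [0.5495 0.2356 0.137 ]
tip? [0.5504 0.2353 0.141 ]
tip? [0.5513 0.2351 0.145 ]
[[278.6247 205.5622]]
```

Request:
jog_arm(
  targets=[
    {"dx":0,"dy":0,"dz":8,"rx":0,"ry":0,"rz":0,"gripper":1},
    {"dx":0,"dy":0,"dz":16,"rx":0,"ry":0,"rz":0,"gripper":1},
    {"dx":0,"dy":0,"dz":24,"rx":0,"ry":0,"rz":0,"gripper":1},
    {"dx":0,"dy":0,"dz":32,"rx":0,"ry":0,"rz":0,"gripper":1},
    {"dx":0,"dy":0,"dz":40,"rx":0,"ry":0,"rz":0,"gripper":1},
    {"dx":0,"dy":0,"dz":46,"rx":0,"ry":0,"rz":0,"gripper":1},
    {"dx":0,"dy":0,"dz":50,"rx":0,"ry":0,"rz":0,"gripper":1},
    {"dx":0,"dy":0,"dz":50,"rx":0,"ry":0,"rz":0,"gripper":1},
  ],
)

```text
t: 6.3
eef_pos: [0.5485, 0.2356, 0.2199]
ee_rot: [3.14, 0.001, -0.3]
force: [0.7, -0.3, -0.7]
width: 0.0174
gripper_force: 20.0
```

```bash
python3 - <<'E'
from h import *
f=snap('wrist','w4')
s=arm.get_state();print(s['force'],s['width'])
go((.5485,.2358,.1525),rot(-YS,-Z))
cv2.imwrite('pics/w4c.png',cv2.resize(f['frame'][140:260,200:360,::-1],(800,600)))
E
```

```text
[-0.7728 -0.515  -0.6119] 0.017727059656537113
t 6.35 d mm [-0.2672  0.0169 68.1023] rv [0.0008 0.0005 0.0004] deg 0.057150626899366466
```

View pics/w4c.png

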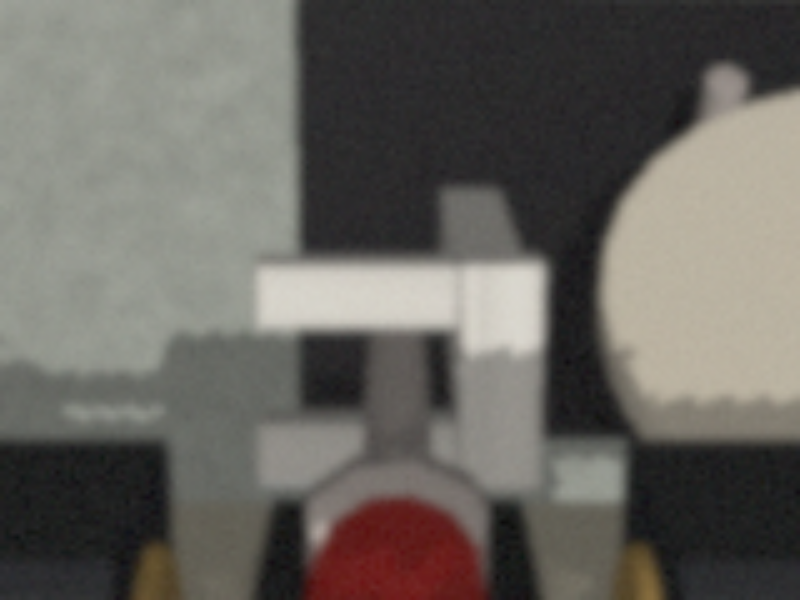

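The shank at columns 366–430 is inside the notch, passing under the far prong, and the force is near zero. I'll lower it until the collar almost touches, then release.

Request:
jog_arm(
  targets=[
    {"dx":0,"dy":0,"dz":12,"rx":0,"ry":0,"rz":0,"gripper":1},
    {"dx":0,"dy":0,"dz":25,"rx":0,"ry":0,"rz":0,"gripper":1},
    {"dx":0,"dy":0,"dz":38,"rx":0,"ry":0,"rz":0,"gripper":1},
    {"dx":0,"dy":0,"dz":50,"rx":0,"ry":0,"rz":0,"gripper":1},
    {"dx":0,"dy":0,"dz":58,"rx":0,"ry":0,"rz":0,"gripper":1},
    {"dx":0,"dy":0,"dz":64,"rx":0,"ry":0,"rz":0,"gripper":1},
    {"dx":0,"dy":0,"dz":67,"rx":0,"ry":0,"rz":0,"gripper":1},
    {"dx":0,"dy":0,"dz":67.5,"rx":0,"ry":0,"rz":0,"gripper":1},
  ],
)

```text
t: 7.02
eef_pos: [0.5489, 0.2359, 0.1534]
ee_rot: [3.141, 0.0, -0.3]
force: [-0.1, -0.5, -0.1]
width: 0.0179
gripper_force: 20.0
```

Request:
jog_arm(
  targets=[
    {"dx":0,"dy":0,"dz":0.5,"rx":0,"ry":0,"rz":0,"gripper":0.98},
    {"dx":0,"dy":0,"dz":0.5,"rx":0,"ry":0,"rz":0,"gripper":0.75},
    {"dx":0,"dy":0,"dz":0.5,"rx":0,"ry":0,"rz":0,"gripper":0.7},
    {"dx":0,"dy":0,"dz":0.5,"rx":0,"ry":0,"rz":0,"gripper":0.6},
    {"dx":0,"dy":0,"dz":0.5,"rx":0,"ry":0,"rz":0,"gripper":0.55},
    {"dx":0,"dy":0,"dz":0.5,"rx":0,"ry":0,"rz":0,"gripper":0.55},
    {"dx":0,"dy":0,"dz":0.5,"rx":0,"ry":0,"rz":0,"gripper":0.55},
    {"dx":0,"dy":0,"dz":0.5,"rx":0,"ry":0,"rz":0,"gripper":0.55},
  ],
)

```text
t: 7.68
eef_pos: [0.5489, 0.2359, 0.1532]
ee_rot: [-3.142, -0.0, -0.3]
force: [-0.5, -0.7, 0.0]
width: 0.0395
gripper_force: 0.0
```

Request:
jog_arm(
  targets=[
    {"dx":0,"dy":0,"dz":-15,"rx":0,"ry":0,"rz":0,"gripper":0.55},
    {"dx":0,"dy":0,"dz":-40,"rx":0,"ry":0,"rz":0,"gripper":0.55},
    {"dx":0,"dy":0,"dz":-70,"rx":0,"ry":0,"rz":0,"gripper":0.55},
    {"dx":0,"dy":0,"dz":-105,"rx":0,"ry":0,"rz":0,"gripper":0.55},
    {"dx":0,"dy":0,"dz":-140,"rx":0,"ry":0,"rz":0,"gripper":0.55},
    {"dx":0,"dy":0,"dz":-150,"rx":0,"ry":0,"rz":0,"gripper":0.55},
    {"dx":0,"dy":0,"dz":-150,"rx":0,"ry":0,"rz":0,"gripper":0.55},
    {"dx":0,"dy":0,"dz":-150,"rx":0,"ry":0,"rz":0,"gripper":0.55},
  ],
)

```text
t: 8.35
eef_pos: [0.549, 0.2361, 0.3039]
ee_rot: [-3.14, -0.001, -0.3]
force: [-0.1, 0.1, -0.6]
width: 0.0395
gripper_force: 0.0
```

```bash
python3 - <<'E'
from h import *
f=snap('wrist','w5')
s=arm.get_state();print(s['eef_pos'],s['q'],s['force'],s['width'])
c=np.array([.521,.1495,.08])
im=f['frame'].astype(int); m=(im[...,0]>120)&(im[...,1]<60)&(im[...,2]<60); C=cloud(f)[m.ravel()]; print('knob',C[C[:,2]>.158].mean(0),C[:,2].max())
r=rot(-N,-U)
for d in(.12,.048): go(c+U*d,r)
cv2.imwrite('pics/w5c.png',cv2.resize(f['frame'][120:300,180:420,::-1],(800,600)))
E
```

```text
[0.5486 0.2358 0.3027] [ 0.7327  0.2016 -0.0813 -0.0005 -1.2882  0.5383] [ 0.0555  0.7511 -0.754 ] 0.039306012262075085
knob [0.5503 0.2355 0.164 ] 0.44023890559614187
t 8.4 d mm [-69.5855  90.6006 124.4202] rv [0.4788 0.4789 1.5175] deg 95.21128269443506
t 8.4 d mm [-28.2557  90.6101 183.3765] rv [0.4788 0.4789 1.5175] deg 95.21128269443506
```

View pics/w5c.png

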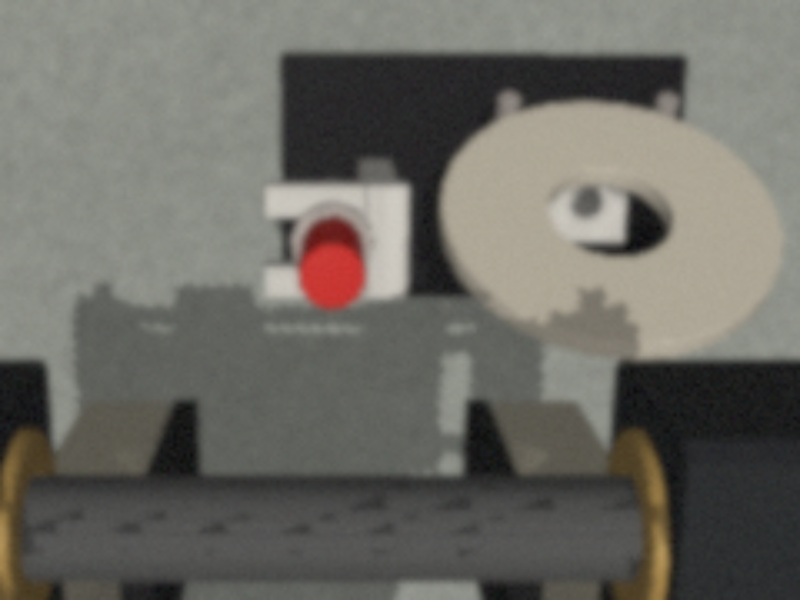

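The pin hangs upright with its collar on the fork (knob top at (332,275)), and the insert hasn't moved. I'll refine the insert's pose from this depth image.

```bash
python3 - <<'E'
from h import *
for tag in('w1','w5'):
    f=load(tag); C=cloud(f);h=f['frame'].reshape(-1,3).astype(int)
    c0=np.array([.521,.1495,.08])
    d=C-c0; m=(abs(d@N)<.014)&(np.linalg.norm(d,axis=1)<.065)&(np.linalg.norm(d,axis=1)>.024)&(f['z_map'].ravel()>0)&(h[:,0]-h[:,2]>12)
    P=C[m]
    for _ in range(6):
        c=P.mean(0);n=np.linalg.svd(P-c)[2][2];n*=np.sign(n[2]);P=P[abs((P-c)@n)<.003]
    u=np.cross(n,np.cross(Z,n));u/=np.linalg.norm(u);s=np.cross(u,n)
    q=np.c_[(P-c)@s,(P-c)@u]
    (x,y),r=cv2.minEnclosingCircle(q.astype(np.float32))
    print(tag,len(P),'n',n,'tilt',np.degrees(np.arccos(n[2])),np.degrees(np.arctan2(n[1],n[0])),'centre',c+s*x+u*y-n*.004,'r',r)
E
```

```text
w1 5423 n [ 0.7807 -0.2441  0.5753] tilt 54.87753654630103 -17.361686139191722 centre [0.5222 0.1494 0.0791] r 0.05707623064517975
w5 4912 n [ 0.7802 -0.2429  0.5765] tilt 54.797823795911576 -17.29396444293001 centre [0.5223 0.1502 0.0792] r 0.05697134509682655
```

```bash
python3 - <<'E'
from h import *
go((.455,.17,.29),rot(-N,-U))
E
```

```text
t 8.4 d mm [-69.928   90.5368  12.7186] rv [0.4788 0.4789 1.5175] deg 95.21128269443506
```

Request:
jog_arm(
  targets=[
    {"dx":-70,"dy":90,"dz":13,"rx":0.479,"ry":0.479,"rz":1.517,"gripper":0.5},
    {"dx":-70,"dy":90,"dz":13,"rx":0.479,"ry":0.479,"rz":1.517,"gripper":0.5},
    {"dx":-70,"dy":90,"dz":13,"rx":0.479,"ry":0.479,"rz":1.517,"gripper":0.5},
    {"dx":-70,"dy":90,"dz":13,"rx":0.479,"ry":0.479,"rz":1.517,"gripper":0.5},
    {"dx":-70,"dy":90,"dz":13,"rx":0.479,"ry":0.479,"rz":1.517,"gripper":0.5},
    {"dx":-70,"dy":90,"dz":13,"rx":0.479,"ry":0.479,"rz":1.517,"gripper":0.5},
    {"dx":-70,"dy":90,"dz":13,"rx":0.479,"ry":0.479,"rz":1.517,"gripper":0.5},
    {"dx":-70,"dy":90,"dz":13,"rx":0.479,"ry":0.479,"rz":1.517,"gripper":0.5},
  ],
)

```text
t: 9.07
eef_pos: [0.4548, 0.1699, 0.289]
ee_rot: [-2.782, -0.125, -1.215]
force: [0.1, -0.2, -0.0]
width: 0.0437
gripper_force: 0.0
```

```bash
python3 - <<'E'
from h import *
print(arm.get_state()['q'])
go((.455,.17,.29),rot(-N,-U))
c=np.array([.5215,.1497,.0797]);go(c+U*.13,rot(-N,-U))
E
```

```text
[ 0.9793 -0.2031 -0.7325  0.4091 -0.8546 -0.8429]
t 9.0667 d mm [ 0.0963 -0.5183 -0.8183] rv [0.2013 0.1991 0.6366] deg 39.91869717537965
t 9.0667 d mm [-16.1078  39.1271  93.8795] rv [0.2013 0.1991 0.6366] deg 39.91869717537965
```

Request:
jog_arm(
  targets=[
    {"dx":0,"dy":0,"dz":0,"rx":0.201,"ry":0.199,"rz":0.637,"gripper":0.5},
    {"dx":0,"dy":0,"dz":0,"rx":0.201,"ry":0.199,"rz":0.637,"gripper":0.5},
    {"dx":0,"dy":0,"dz":0,"rx":0.201,"ry":0.199,"rz":0.637,"gripper":0.5},
    {"dx":0,"dy":0,"dz":0,"rx":0.201,"ry":0.199,"rz":0.637,"gripper":0.5},
    {"dx":-5,"dy":10,"dz":25,"rx":0.201,"ry":0.199,"rz":0.637,"gripper":0.5},
    {"dx":-11,"dy":25,"dz":60,"rx":0.201,"ry":0.199,"rz":0.637,"gripper":0.5},
    {"dx":-16,"dy":39,"dz":94,"rx":0.201,"ry":0.199,"rz":0.637,"gripper":0.5},
    {"dx":-16,"dy":39,"dz":94,"rx":0.201,"ry":0.199,"rz":0.637,"gripper":0.5},
  ],
)

```text
t: 9.73
eef_pos: [0.4631, 0.1895, 0.2093]
ee_rot: [-2.561, -0.019, -1.883]
force: [0.5, -0.5, -0.4]
width: 0.044
gripper_force: 0.0
```

```bash
python3 - <<'E'
from h import *
s=arm.get_state();print(s['q'],s['eef_pos'])
c=np.array([.5215,.1497,.0797]);go(c+U*.13,rot(-N,-U));go(c+U*.048,rot(-N,-U))
f=snap('wrist','w6');C=cloud(f);h=f['frame'].reshape(-1,3).astype(int)
d=C-c; m=(abs(d@N)<.014)&(np.linalg.norm(d,axis=1)<.065)&(np.linalg.norm(d,axis=1)>.024)&(f['z_map'].ravel()>0)&(h[:,0]-h[:,2]>12)
P=C[m]
for _ in range(6):
    k=P.mean(0);n=np.linalg.svd(P-k)[2][2];n*=np.sign(n[2]);P=P[abs((P-k)@n)<.003]
print(len(P),n,N,'mid-plane offset along N',(k-c)@N-.004)
cv2.imwrite('pics/w6.png',f['frame'][:,:,::-1])
E
```

```text
[ 1.0438 -0.0514 -1.0162  0.9418 -0.7306 -2.1122] [0.4631 0.1895 0.2093]
t 9.7333 d mm [20.4471 18.5796 15.9584] rv [ 0.03   -0.0224  0.0005] deg 2.145677483357437
t 9.7333 d mm [18.6093 16.1205 97.9009] rv [ 0.03   -0.0224  0.0005] deg 2.145677483357437
1578 [ 0.7567 -0.2425  0.6071] [ 0.7825 -0.2422  0.5736] mid-plane offset along N -0.0012213639312602794
```

Request:
jog_arm(
  targets=[
    {"dx":10,"dy":4,"dz":12,"rx":0.03,"ry":-0.022,"rz":0,"gripper":0.45},
    {"dx":19,"dy":10,"dz":30,"rx":0.03,"ry":-0.022,"rz":0,"gripper":0.45},
    {"dx":19,"dy":18,"dz":44,"rx":0.03,"ry":-0.022,"rz":0,"gripper":0.45},
    {"dx":19,"dy":18,"dz":44,"rx":0.03,"ry":-0.022,"rz":0,"gripper":0.45},
    {"dx":19,"dy":18,"dz":44,"rx":0.03,"ry":-0.022,"rz":0,"gripper":0.45},
    {"dx":19,"dy":18,"dz":44,"rx":0.03,"ry":-0.022,"rz":0,"gripper":0.45},
    {"dx":19,"dy":18,"dz":44,"rx":0.03,"ry":-0.022,"rz":0,"gripper":0.45},
    {"dx":19,"dy":18,"dz":44,"rx":0.03,"ry":-0.022,"rz":0,"gripper":0.45},
  ],
)

```text
t: 10.45
eef_pos: [0.4822, 0.1854, 0.1951]
ee_rot: [-2.569, -0.028, -1.885]
force: [1.1, -0.9, 0.4]
width: 0.0484
gripper_force: 0.0
```

```bash
python3 - <<'E'
from h import *
s=arm.get_state();print(s['q'],s['eef_pos'])
c=np.array([.5215,.1497,.0797]);go(c+U*.1,rot(-N,-U));go(c+U*.048,rot(-N,-U))
E
```

```text
[ 0.9629 -0.007  -1.0165  1.0059 -0.6718 -2.1135] [0.4822 0.1854 0.1951]
t 10.45 d mm [21.6982 25.9896 23.8499] rv [ 0.038  -0.0309  0.0042] deg 2.817877944691147
t 10.45 d mm [20.0957 24.0099 75.7874] rv [ 0.038  -0.0309  0.0042] deg 2.817877944691147
```

```bash
cat > fk.py <<'E'
from h import *
from scipy.optimize import least_squares
D=[([-1.03188,.35936,.01105,-.0004,-1.22405,-.28806],(.1674,-.65345,.24763),(3.14,0,-2.89087)),
([-.4418,.0863,-.2519,-.0002,-1.2328,.1279],(.3602,-.3825,.2883),(3.1414,0,-1.8848)),
([.632,.1197,-.2336,0,-1.2188,.6319],(.5218,.1444,.2796),(3.1407,.0008,-.307)),
([.7327,.2016,-.0813,-.0005,-1.2882,.5383],(.5486,.2358,.3027),(-3.141,-.001,-.3)),
([.9793,-.2031,-.7325,.4091,-.8546,-.8429],(.4548,.1699,.289),(-2.782,-.125,-1.215)),
([1.0438,-.0514,-1.0162,.9418,-.7306,-2.1122],(.4631,.1895,.2093),(-2.561,-.019,-1.883)),
([.9629,-.007,-1.0165,1.0059,-.6718,-2.1135],(.4822,.1854,.1951),(-2.569,-.028,-1.885))]
def fk(x,q,s4,s6):
    # x: c1, d1, a1, lat, L2, a3, d4, w(3: after q5 -> tcp along fwd, up), c6
    c1,d1,a1,lat,L2,a3,d4,wy,d6,e6,c6=x
    Ro=R.from_euler('z',q[0]+c1);p=np.array([0,0,d1])+Ro.apply([a1,lat,0])
    Ro=Ro*R.from_euler('y',q[1]);p=p+Ro.apply([0,0,L2])
    Ro=Ro*R.from_euler('y',-q[2]);p=p+Ro.apply([d4,0,a3])
    Ro=Ro*R.from_euler('x',s4*q[3]);p=p+Ro.apply([0,wy,0])
    Ro=Ro*R.from_euler('y',-q[4]);p=p+Ro.apply([d6,0,e6])
    Ro=Ro*R.from_euler('x',s6*q[5]+c6)
    M=Ro.as_matrix() # tool z = forward x
    return p,R.from_matrix(np.c_[M[:,1],M[:,2],M[:,0]])
def fit():
    best=None
    for s4 in(1,-1):
        for s6 in(1,-1):
            for c6 in(0,1.57,3.14,-1.57):
                def res(x):
                    o=[]
                    for q,p,e in D:
                        a,r=fk(x,q,s4,s6);o+=list((a-p)*5)+list((r.inv()*R.from_euler('xyz',e)).as_rotvec())
                    return np.r_[o,(x-x0)*.002]
                x0=np.array([0,.35,.05,-.1,.4,.05,.4,-.1,.2,0,c6])
                f=least_squares(res,x0)
                if best is None or f.cost<best[0]: best=(f.cost,f.x,s4,s6,np.abs(f.fun[:-11]).max())
    return best
E
python3 - <<'E'
from fk import *
b=fit();print(b)
for q,p,e in D:
    a,r=fk(b[1],q,b[2],b[3]);print((a-p)*1e3,np.degrees((r.inv()*R.from_euler('xyz',e)).magnitude()))
E
```

```text
(np.float64(2.2239892436599546e-06), array([-0.0002,  0.1991,  0.    ,  0.0003,  0.6015, -0.0002,  0.464 ,
       -0.192 ,  0.3559, -0.0003,  3.1414]), -1, -1, np.float64(0.0015679491730437812))
[-0.0046  0.0003  0.0001] 0.004864011729127845
[-0.0099  0.0447 -0.0334] 0.01238252019963459
[ 0.0602 -0.0154  0.0465] 0.010865202030754152
[-0.021   0.0143 -0.0048] 0.0963965502138265
[ 0.0104 -0.012  -0.0126] 0.02974087424487035
[0.0385 0.008  0.0219] 0.026051412316079988
[-0.0433 -0.     -0.0176] 0.02727106394845573
```

```bash
cat >> fk.py <<'E'
X=np.array([0,.1991,0,0,.6015,0,.464,-.192,.3559,0,np.pi])
LO=np.array([-3.07,-1.43,-1.02,-3.03,-3.05,-3.03]);HI=np.array([3.07,2.12,1.25,1.67,0,3.03])
def ik(p,r,starts=25,seed=0,q0=None):
    g=np.random.default_rng(seed);S=[]
    def res(q):
        a,o=fk(X,q,-1,-1);return np.r_[(a-p)*5,(o.inv()*r).as_rotvec()]
    for i in range(starts):
        s=q0 if(q0 is not None and i==0) else g.uniform(LO,HI)
        f=least_squares(res,np.clip(s,LO+.001,HI-.001),bounds=(LO,HI))
        if f.cost<1e-8 and not any(np.abs(f.x-t).max()<.02 for t in S): S.append(f.x)
    return S
def approach(phi,sg): # direction from centre to rim grasp
    w=np.cos(phi)*U+np.sin(phi)*YS; return w,rot(sg*N,-w)
E
python3 - <<'E'
from fk import *
c=np.array([.5215,.1497,.0797])
for phi in np.radians([-50,-35,-20,-10,0,10,20,30]):
  for sg in(1,-1):
    w,r=approach(phi,sg)
    for s in(.048,.085):
        for q in ik(c+w*s,r,14): print(int(np.degrees(phi).round()),sg,s,q,'margin',np.minimum(q-LO,HI-q).min())
s=np.array([.5143,-.3073,.075])
for a in(111.5,-68.5):
    for q in ik(s+.048*Z,rot(az(a),-Z),14): print('place',a,q)
E
```

```text
-50 1 0.048 [-0.3084  0.287  -0.62   -1.5203 -0.8789 -1.6395] margin 0.39995119542903335
-50 1 0.085 [-0.3546  0.2186 -0.6324 -1.4421 -0.9132 -1.7075] margin 0.3875575663184415
-50 -1 0.048 [-0.3084  0.287  -0.62   -1.5203 -0.8789  1.5021] margin 0.39995119399592605
-50 -1 0.085 [-0.3546  0.2186 -0.6324 -1.4421 -0.9132  1.4341] margin 0.3875575662317655
-35 1 0.048 [ 0.0844  0.0767 -0.6465 -1.3698 -0.3712 -2.1211] margin 0.3711777579148494
-35 1 0.085 [ 0.1602 -0.0295 -0.6858 -1.1981 -0.3338 -2.3553] margin 0.3337733657696881
-35 -1 0.048 [ 0.0844  0.0767 -0.6465 -1.3698 -0.3712  1.0205] margin 0.37117775791794827
-35 -1 0.085 [ 0.1602 -0.0295 -0.6858 -1.1981 -0.3338  0.7863] margin 0.3337733659131965
20 1 0.048 [ 1.0011  0.3    -0.9234  0.9495 -0.8495  0.9029] margin 0.09663838219104881
20 1 0.085 [ 1.0831  0.2624 -0.8736  0.8344 -0.9286  0.9651] margin 0.1463548053497311
20 -1 0.048 [ 1.0011  0.3    -0.9234  0.9495 -0.8495 -2.2386] margin 0.09663838195505292
20 -1 0.085 [ 1.0831  0.2624 -0.8736  0.8344 -0.9286 -2.1765] margin 0.1463548053502004
30 1 0.048 [ 1.0504  0.4224 -0.7686  0.7676 -1.0261  0.994 ] margin 0.251390853344296
30 1 0.085 [ 1.1068  0.3975 -0.7136  0.6959 -1.1009  1.0355] margin 0.30641821370150624
30 -1 0.048 [ 1.0504  0.4224 -0.7686  0.7676 -1.0261 -2.1475] margin 0.25139085341298606
30 -1 0.085 [ 1.1068  0.3975 -0.7136  0.6959 -1.1009 -2.1061] margin 0.30641821371042544
place 111.5 [-0.2124  0.3435 -0.3222  0.     -0.9051 -0.9832]
place -68.5 [-0.2124  0.3435 -0.3222  0.     -0.9051  2.1584]
```

```bash
python3 - <<'E'
from fk import *
c=np.array([.5215,.1497,.0797]);w,r=approach(np.radians(20),-1)
q0=np.array(arm.get_state()['q'])
for n,p in(('s.11',c+w*.11),('s.09',c+w*.09),('s.048',c+w*.048),('lift30',c+w*.048+.03*Z),('lift80',c+w*.048+.08*Z),('lift150',c+w*.048+.15*Z)):
    S=ik(p,r,2,q0=q0);print(n,p,S)
for d in(.11,.09,.048): go(c+w*d,r)
E
```

```text
s.11 [0.476  0.2032 0.1644] [array([ 1.1317,  0.2391, -0.838 ,  0.7717, -0.9852, -2.1431])]
s.09 [0.4843 0.1934 0.149 ] [array([ 1.0932,  0.2576, -0.8666,  0.821 , -0.9398, -2.1693])]
s.048 [0.5016 0.173  0.1166] [array([ 1.0011,  0.3   , -0.9234,  0.9495, -0.8495, -2.2386])]
lift30 [0.5016 0.173  0.1466] [array([ 1.0232,  0.2561, -0.8855,  0.8794, -0.906 , -2.1611])]
lift80 [0.5016 0.173  0.1966] [array([ 1.0493,  0.1893, -0.8179,  0.7918, -1.0055, -2.0493])]
lift150 [0.5016 0.173  0.2666] [array([ 1.0711,  0.1114, -0.7152,  0.7129, -1.1467, -1.9202])]
t 10.45 d mm [-15.802   25.9812  19.3223] rv [0.0369 0.3181 0.0108] deg 18.358947349722996
t 10.45 d mm [-9.5441 25.2905 38.3054] rv [0.0369 0.3181 0.0108] deg 18.358947349722996
t 10.45 d mm [ 3.5975 23.8401 78.1702] rv [0.0369 0.3181 0.0108] deg 18.358947349722996
```

Request:
jog_arm(
  targets=[
    {"dx":-16,"dy":0,"dz":0,"rx":0,"ry":0.12,"rz":0,"gripper":0.5},
    {"dx":-16,"dy":5,"dz":0,"rx":0,"ry":0.24,"rz":0,"gripper":0.5},
    {"dx":-16,"dy":15,"dz":5,"rx":0.03,"ry":0.318,"rz":0.01,"gripper":0.5},
    {"dx":-16,"dy":26,"dz":15,"rx":0.037,"ry":0.318,"rz":0.011,"gripper":0.5},
    {"dx":-16,"dy":26,"dz":19,"rx":0.037,"ry":0.318,"rz":0.011,"gripper":0.5},
    {"dx":-16,"dy":26,"dz":19,"rx":0.037,"ry":0.318,"rz":0.011,"gripper":0.5},
    {"dx":-16,"dy":26,"dz":19,"rx":0.037,"ry":0.318,"rz":0.011,"gripper":0.5},
    {"dx":-16,"dy":26,"dz":19,"rx":0.037,"ry":0.318,"rz":0.011,"gripper":0.5},
  ],
)

```text
t: 11.12
eef_pos: [0.4763, 0.2031, 0.1652]
ee_rot: [-2.501, -0.283, -2.078]
force: [0.3, -0.5, 1.0]
width: 0.0437
gripper_force: 0.0
```

```bash
python3 - <<'E'
from fk import *
c=np.array([.5215,.1497,.0797]);w,r=approach(np.radians(20),-1)
s=arm.get_state();print(s['eef_pos'],s['q'])
go(c+w*.09,r);go(c+w*.048,r)
f=snap('wrist','w7');C=cloud(f);h=f['frame'].reshape(-1,3).astype(int)
d=C-c; m=(abs(d@N)<.014)&(np.linalg.norm(d,axis=1)<.065)&(np.linalg.norm(d,axis=1)>.024)&(f['z_map'].ravel()>0)&(h[:,0]-h[:,2]>12)
P=C[m]
for _ in range(6):
    k=P.mean(0);n=np.linalg.svd(P-k)[2][2];n*=np.sign(n[2]);P=P[abs((P-k)@n)<.003]
print(len(P),n,N,'mid offset along N',(k-c)@N-.004)
E
```

```text
[0.4763 0.2031 0.1652] [ 1.1307  0.2382 -0.8361  0.7709 -0.9862 -2.1417]
t 11.1167 d mm [-0.1592  0.7876 20.4581] rv [ 0.0005  0.0005 -0.0014] deg 0.09114509827479743
t 11.1167 d mm [-0.1373  0.7674 62.4581] rv [ 0.0005  0.0005 -0.0014] deg 0.09114509827479743
1201 [ 0.7802 -0.2432  0.5763] [ 0.7825 -0.2422  0.5736] mid offset along N -0.0035310458515880206
```

View pics/w7.png

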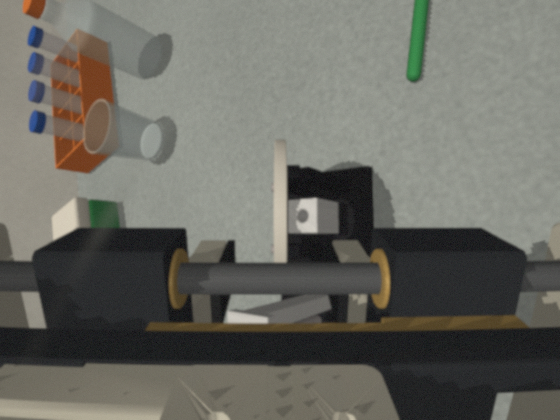

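The disc is edge-on at columns 275–288, centred about 281 between fingers whose midpoint is about 285. That is aligned to within roughly 1 mm, so I'll slide in along the plane.

Request:
jog_arm(
  targets=[
    {"dx":0,"dy":0,"dz":10,"rx":0,"ry":0,"rz":0,"gripper":0.5},
    {"dx":0,"dy":0,"dz":20,"rx":0,"ry":0,"rz":0,"gripper":0.5},
    {"dx":0,"dy":0,"dz":32,"rx":0,"ry":0,"rz":0,"gripper":0.5},
    {"dx":0,"dy":0,"dz":44,"rx":0,"ry":0,"rz":0,"gripper":0.5},
    {"dx":0,"dy":0,"dz":54,"rx":0,"ry":0,"rz":0,"gripper":0.5},
    {"dx":0,"dy":0,"dz":60,"rx":0,"ry":0,"rz":0,"gripper":0.5},
    {"dx":0,"dy":0,"dz":62,"rx":0,"ry":0,"rz":0,"gripper":0.5},
    {"dx":0,"dy":0,"dz":62,"rx":0,"ry":0,"rz":0,"gripper":0.5},
  ],
)

```text
t: 11.83
eef_pos: [0.502, 0.1725, 0.1164]
ee_rot: [-2.501, -0.284, -2.078]
force: [0.4, -0.4, 0.5]
width: 0.0439
gripper_force: 0.0
```

```bash
python3 - <<'E'
from fk import *
c=np.array([.5215,.1497,.0797]);w,r=approach(np.radians(20),-1)
s=arm.get_state();print(s['q'],s['force'],s['width'])
go(c+w*.048,r)
E
```

```text
[ 0.9998  0.3012 -0.9221  0.9487 -0.8499 -2.2382] [ 0.4469 -0.4347  0.4697] 0.043917603501100994
t 11.8333 d mm [-0.2661  0.2647 -0.5519] rv [ 0.0005 -0.0014 -0.001 ] deg 0.1024184571281236
```

Request:
jog_arm(
  targets=[
    {"dx":0,"dy":0,"dz":0,"rx":0,"ry":0,"rz":0,"gripper":0.8},
    {"dx":0,"dy":0,"dz":0,"rx":0,"ry":0,"rz":0,"gripper":0.85},
    {"dx":0,"dy":0,"dz":0,"rx":0,"ry":0,"rz":0,"gripper":1},
    {"dx":0,"dy":0,"dz":0,"rx":0,"ry":0,"rz":0,"gripper":1},
    {"dx":0,"dy":0,"dz":0,"rx":0,"ry":0,"rz":0,"gripper":1},
    {"dx":0,"dy":0,"dz":0,"rx":0,"ry":0,"rz":0,"gripper":1},
    {"dx":0,"dy":0,"dz":0,"rx":0,"ry":0,"rz":0,"gripper":1},
    {"dx":0,"dy":0,"dz":0,"rx":0,"ry":0,"rz":0,"gripper":1},
  ],
  force=35,
)

```text
t: 12.5
eef_pos: [0.5019, 0.1735, 0.1168]
ee_rot: [-2.501, -0.284, -2.077]
force: [-0.1, 0.4, 2.6]
width: 0.008
gripper_force: 35.0
```

```bash
python3 - <<'E'
from fk import *
s=arm.get_state();print(s['width'],s['gripper_force'],s['force'])
c=R.from_euler('xyz',s['ee_rot']); print('up in tool',c.inv().apply(Z), 'XS in tool',c.inv().apply(XS),'YS',c.inv().apply(YS))
p=s['eef_pos'];go(p+.12*Z+.01*XS,c)
E
```

```text
0.007978809185541178 34.99774742522277 [-0.0866  0.3823  2.5987]
up in tool [ 0.2802 -0.5739 -0.7695] XS in tool [-0.1967 -0.8189  0.5391] YS [-0.9396  0.0003 -0.3423]
t 12.5 d mm [ 31.6522 -77.0533 -86.9535] rv [0. 0. 0.] deg 0.0
```

Request:
jog_arm(
  targets=[
    {"dx":1.4,"dy":-2.9,"dz":-3.8,"rx":0,"ry":0,"rz":0,"gripper":1},
    {"dx":3.4,"dy":-6.9,"dz":-9.2,"rx":0,"ry":0,"rz":0,"gripper":1},
    {"dx":7,"dy":-14.3,"dz":-19.2,"rx":0,"ry":0,"rz":0,"gripper":1},
    {"dx":12.6,"dy":-25.8,"dz":-34.6,"rx":0,"ry":0,"rz":0,"gripper":1},
    {"dx":18.2,"dy":-37.3,"dz":-50,"rx":0,"ry":0,"rz":0,"gripper":1},
    {"dx":23.8,"dy":-48.8,"dz":-65.4,"rx":0,"ry":0,"rz":0,"gripper":1},
    {"dx":29.4,"dy":-60.3,"dz":-80.8,"rx":0,"ry":0,"rz":0,"gripper":1},
    {"dx":34,"dy":-69,"dz":-92,"rx":0,"ry":0,"rz":0,"gripper":1},
  ],
)

```text
t: 13.17
eef_pos: [0.5016, 0.173, 0.2381]
ee_rot: [-2.502, -0.283, -2.077]
force: [0.7, 0.4, -1.7]
width: 0.0079
gripper_force: 35.0
```

```bash
python3 - <<'E'
from fk import *
s=arm.get_state();print(s['width'],s['gripper_force'],s['force'],s['q'],s['eef_pos'])
seat=np.array([.5143,-.3073,.075])
for a in(111.5,-68.5): go(seat+(.048+.11)*Z,rot(az(a),-Z))
go((.50,0,.30),rot(az(140),-Z))
E
```

```text
0.007877235250326428 35.000242441892624 [ 0.6817  0.4186 -1.7329] [ 1.0633  0.1408 -0.7569  0.739  -1.089  -1.9687] [0.5016 0.173  0.2381]
t 13.1667 d mm [ 396.0071 -123.9092  242.2604] rv [-0.707  -0.0437  0.7515] deg 59.17277059517676
t 13.1667 d mm [ 396.0071 -123.9092  242.2604] rv [ 0.0538 -0.8716 -2.2425] deg 137.8866501534512
t 13.1667 d mm [163.288  -76.2993  35.6161] rv [-0.6601 -0.2117  0.2747] deg 42.724562357304066
```

Request:
jog_arm(
  targets=[
    {"dx":20,"dy":-20,"dz":-15,"rx":-0.08,"ry":-0.03,"rz":0.03,"gripper":1},
    {"dx":50,"dy":-40,"dz":-10,"rx":-0.2,"ry":-0.06,"rz":0.08,"gripper":1},
    {"dx":163,"dy":-76,"dz":36,"rx":-0.66,"ry":-0.212,"rz":0.275,"gripper":1},
    {"dx":163,"dy":-76,"dz":36,"rx":-0.66,"ry":-0.212,"rz":0.275,"gripper":1},
    {"dx":163,"dy":-76,"dz":36,"rx":-0.66,"ry":-0.212,"rz":0.275,"gripper":1},
    {"dx":163,"dy":-76,"dz":36,"rx":-0.66,"ry":-0.212,"rz":0.275,"gripper":1},
    {"dx":163,"dy":-76,"dz":36,"rx":-0.66,"ry":-0.212,"rz":0.275,"gripper":1},
    {"dx":163,"dy":-76,"dz":36,"rx":-0.66,"ry":-0.212,"rz":0.275,"gripper":1},
  ],
)

```text
t: 13.83
eef_pos: [0.5008, -0.0014, 0.2989]
ee_rot: [3.14, 0.003, -2.274]
force: [-0.6, 0.5, -1.5]
width: 0.0079
gripper_force: 35.0
```

```bash
python3 - <<'E'
from fk import *
s=arm.get_state();print(s['force'],s['q'],s['eef_pos'],s['ee_rot'])
seat=np.array([.5143,-.3073,.075])
go(seat+(.048+.18)*Z,rot(az(111.5),-Z))
E
```

```text
[-0.6407  0.4988 -1.4968] [ 0.3881  0.0369 -0.2802 -0.0029 -1.2522 -1.0909] [ 0.5008 -0.0014  0.2989] [ 3.1399  0.0026 -2.2744]
t 13.8333 d mm [ 224.5111 -208.1857   -5.0668] rv [0.0023 0.0021 0.4919] deg 28.184714594405808
```

Request:
jog_arm(
  targets=[
    {"dx":25,"dy":-23,"dz":-1,"rx":0,"ry":0,"rz":0.06,"gripper":1},
    {"dx":224,"dy":-208,"dz":-5,"rx":0.002,"ry":0.002,"rz":0.492,"gripper":1},
    {"dx":224,"dy":-208,"dz":-5,"rx":0.002,"ry":0.002,"rz":0.492,"gripper":1},
    {"dx":224,"dy":-208,"dz":-5,"rx":0.002,"ry":0.002,"rz":0.492,"gripper":1},
    {"dx":224,"dy":-208,"dz":-5,"rx":0.002,"ry":0.002,"rz":0.492,"gripper":1},
    {"dx":224,"dy":-208,"dz":-5,"rx":0.002,"ry":0.002,"rz":0.492,"gripper":1},
    {"dx":224,"dy":-208,"dz":-5,"rx":0.002,"ry":0.002,"rz":0.492,"gripper":1},
    {"dx":224,"dy":-208,"dz":-5,"rx":0.002,"ry":0.002,"rz":0.492,"gripper":1},
  ],
)

```text
t: 14.5
eef_pos: [0.515, -0.3076, 0.3028]
ee_rot: [-3.137, -0.003, -2.761]
force: [0.1, 1.1, -2.3]
width: 0.0082
gripper_force: 35.0
```

Request:
jog_arm(
  targets=[
    {"dx":0,"dy":0,"dz":0,"rx":0,"ry":0,"rz":0,"gripper":1},
    {"dx":0,"dy":0,"dz":0,"rx":0,"ry":0,"rz":0,"gripper":1},
    {"dx":0,"dy":0,"dz":0,"rx":0,"ry":0,"rz":0,"gripper":1},
    {"dx":0,"dy":0,"dz":0,"rx":0,"ry":0,"rz":0,"gripper":1},
    {"dx":0,"dy":0,"dz":0,"rx":0,"ry":0,"rz":0,"gripper":1},
    {"dx":0,"dy":0,"dz":0,"rx":0,"ry":0,"rz":0,"gripper":1},
    {"dx":0,"dy":0,"dz":0,"rx":0,"ry":0,"rz":0,"gripper":1},
    {"dx":0,"dy":0,"dz":0,"rx":0,"ry":0,"rz":0,"gripper":1},
  ],
)

```text
t: 15.17
eef_pos: [0.5157, -0.3048, 0.3037]
ee_rot: [-3.137, -0.001, -2.76]
force: [0.2, -1.2, -2.7]
width: 0.0077
gripper_force: 35.0
```

```bash
python3 - <<'E'
from fk import *
s=arm.get_state();print(s['force'],s['eef_pos'],s['ee_rot'])
seat=np.array([.5143,-.3073,.075]); go(seat+.22*Z,rot(az(111.5),-Z))
f=snap('wrist','w8')
# blue tabs by colour + depth
C=cloud(f);im=f['frame'].astype(int);h=im.reshape(-1,3);ok=f['z_map'].ravel()>0
m=ok&(h[:,2]>h[:,0]+50)&(h[:,2]>h[:,1]+30)&(np.hypot(*(C[:,:2]-seat[:2]).T)<.09)&(C[:,2]<.07)
P=C[m];e=az(21.5)
for sg in(1,-1):
    Q=P[((P-seat)@e)*sg>.03]
    if len(Q): T=Q[Q[:,2]>np.percentile(Q[:,2],95)-.004];print('tab',sg,len(Q),Q.mean(0),'top',T.mean(0),len(T), 'y-range',np.percentile((Q-seat)@az(111.5),[2,98]),'x-range',np.percentile((Q-seat)@e,[2,98]))
# insert in hand
y=R.from_euler('xyz',s['ee_rot']).as_matrix()[:,1]; g=s['eef_pos']
m=ok&(C[:,2]>.17)&(C[:,2]<.31)&(np.hypot(*(C[:,:2]-g[:2]).T)<.065)&(abs((C-g)@y)<.012)&(h[:,0]-h[:,2]>8)
P=C[m];print('ins pts',len(P))
if len(P)>100:
    ext=(P-g)@R.from_euler('xyz',s['ee_rot']).as_matrix();print(np.percentile(ext,[1,50,99],axis=0))
# tines: points above 60mm near slot
d=C-seat;m=ok&(C[:,2]>.06)&(C[:,2]<.085)&(abs(d@e)<.03)&(abs(d@az(111.5))<.025);print('tine pts',m.sum(),np.c_[(d@e)[m],(d@az(111.5))[m],C[m][:,2]][::max(1,m.sum()//20)])
cv2.imwrite('pics/w8c.png',cv2.resize(f['frame'][60:330,100:460,::-1],(800,600)))
E
```

```text
[ 0.2223 -1.1707 -2.6729] [ 0.5157 -0.3048  0.3037] [-3.1374 -0.0011 -2.7604]
t 15.1667 d mm [ 2.257  -1.7896  8.7397] rv [-0.0042 -0.0011  0.006 ] deg 0.4230670475100262
tab -1 153 [ 0.4668 -0.3257  0.0357] top [ 0.4665 -0.3261  0.0379] 140 y-range [-0.0113  0.0121] x-range [-0.055  -0.0459]
ins pts 2867
[[-0.0197 -0.011  -0.0061]
 [ 0.024  -0.0003  0.0024]
 [ 0.0544  0.0106  0.0403]]
tine pts 144 [[-0.0218 -0.0116  0.0632]
 [-0.0217 -0.0113  0.072 ]
 [-0.0211 -0.0155  0.0765]
 [-0.0209  0.0105  0.074 ]
 [-0.02   -0.0155  0.0763]
 [-0.0199  0.0105  0.0745]
 [-0.019  -0.0154  0.0775]
 [-0.0189  0.0104  0.0753]
 [-0.0182 -0.0154  0.079 ]
 [-0.0179  0.0115  0.0762]
 [-0.0166 -0.0134  0.0752]
 [ 0.0221  0.0112  0.0607]
 [ 0.0219 -0.0114  0.0725]
 [ 0.0221 -0.0135  0.0763]
 [ 0.0224  0.0154  0.0744]
 [ 0.0235  0.0109  0.0748]
 [ 0.0241 -0.0145  0.0778]
 [ 0.024   0.0131  0.0775]
 [ 0.0255 -0.0135  0.0765]
 [ 0.025   0.0142  0.0779]
 [ 0.0262  0.012   0.0778]]
```

View pics/w8c.png

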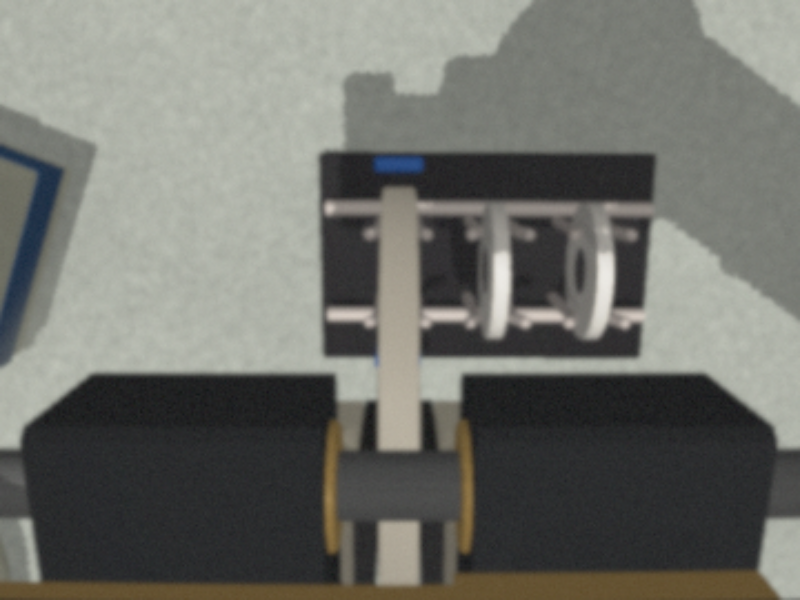

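The held disc lines up with the blue tab (400,165) and sits between the tine pairs. The tine depths confirm the seat estimate to about 1 mm. I'll correct slightly and descend.

Request:
jog_arm(
  targets=[
    {"dx":2,"dy":-1.8,"dz":20,"rx":-0.004,"ry":-0.001,"rz":0.006,"gripper":1},
    {"dx":2,"dy":-1.8,"dz":45,"rx":-0.004,"ry":-0.001,"rz":0.006,"gripper":1},
    {"dx":2,"dy":-1.8,"dz":70,"rx":-0.004,"ry":-0.001,"rz":0.006,"gripper":1},
    {"dx":2,"dy":-1.8,"dz":90,"rx":-0.004,"ry":-0.001,"rz":0.006,"gripper":1},
    {"dx":2,"dy":-1.8,"dz":100,"rx":-0.004,"ry":-0.001,"rz":0.006,"gripper":1},
    {"dx":2,"dy":-1.8,"dz":104,"rx":-0.004,"ry":-0.001,"rz":0.006,"gripper":1},
    {"dx":2,"dy":-1.8,"dz":104,"rx":-0.004,"ry":-0.001,"rz":0.006,"gripper":1},
    {"dx":2,"dy":-1.8,"dz":104,"rx":-0.004,"ry":-0.001,"rz":0.006,"gripper":1},
  ],
)

```text
t: 15.88
eef_pos: [0.5151, -0.3084, 0.2006]
ee_rot: [-3.14, 0.001, -2.767]
force: [0.1, 0.8, -2.2]
width: 0.008
gripper_force: 35.0
```

```bash
python3 - <<'E'
from fk import *
s=arm.get_state();print(s['force'],s['eef_pos'])
seat=np.array([.5143,-.3073,.075]); go(seat+.05*Z,rot(az(111.5),-Z))
f=snap('wrist','w9');C=cloud(f);h=f['frame'].reshape(-1,3).astype(int);ok=f['z_map'].ravel()>0
M=R.from_euler('xyz',s['ee_rot']).as_matrix();g=s['eef_pos']
e=az(21.5);d=C-seat
for a in(1,-1):
  for b in(1,-1):
    m=ok&(C[:,2]>.05)&(C[:,2]<.066)&((d@e)*a>.017)&((d@e)*a<.028)&((d@az(111.5))*b>.006)&((d@az(111.5))*b<.016)&(h[:,0]-h[:,2]<8)
    print(a,b,m.sum(),np.percentile(d[m]@az(111.5),[5,50,95]) if m.sum() else '')
m=ok&(C[:,2]>.08)&(abs((C-g)@M[:,1])<.008)&(abs((C-g)@M[:,0])<.062)&((C-g)@M[:,2]>0)&(h[:,0]-h[:,2]>8);E=(C[m]-g)@M
for lo in(.02,.03,.04):
    k=(E[:,0]>lo)&(E[:,0]<lo+.01); 
    if k.sum()>20: print('rim x',lo,np.percentile(E[k],[2,50,98],axis=0))
# fit rim circle from upper outer edge
E=E[abs(E[:,1])<.003]
fit=least_squares(lambda x:np.hypot(E[:,0]-x[0],E[:,2]-x[1])-.055,[0,.048],loss='soft_l1',f_scale=.001);print('centre in tool x,z',fit.x,len(E))
E
```

```text
[ 0.1098  0.8378 -2.1522] [ 0.5151 -0.3084  0.2006]
t 15.8833 d mm [ 0.3627  1.4273 75.6433] rv [-0.0012  0.0005 -0.0006] deg 0.08175681255357896
1 1 4 [0.0086 0.0094 0.0103]
1 -1 0 
-1 1 6 [0.0074 0.0079 0.0111]
-1 -1 6 [-0.0125 -0.0117 -0.0108]
rim x 0.02 [[ 0.0245 -0.0041  0.    ]
 [ 0.028  -0.0003  0.001 ]
 [ 0.0299  0.0036  0.003 ]]
rim x 0.03 [[ 0.0302 -0.0042  0.0017]
 [ 0.035  -0.0003  0.006 ]
 [ 0.0398  0.0032  0.0102]]
rim x 0.04 [[ 0.0402 -0.0043  0.0103]
 [ 0.0447 -0.0003  0.0167]
 [ 0.0497  0.0034  0.0252]]
centre in tool x,z [-0.0001  0.0482] 1007
```

Request:
jog_arm(
  targets=[
    {"dx":0.4,"dy":1.2,"dz":8,"rx":0,"ry":0,"rz":0,"gripper":1},
    {"dx":0.4,"dy":1.2,"dz":18,"rx":0,"ry":0,"rz":0,"gripper":1},
    {"dx":0.4,"dy":1.2,"dz":30,"rx":0,"ry":0,"rz":0,"gripper":1},
    {"dx":0.4,"dy":1.2,"dz":42,"rx":0,"ry":0,"rz":0,"gripper":1},
    {"dx":0.4,"dy":1.2,"dz":54,"rx":0,"ry":0,"rz":0,"gripper":1},
    {"dx":0.4,"dy":1.2,"dz":64,"rx":0,"ry":0,"rz":0,"gripper":1},
    {"dx":0.4,"dy":1.2,"dz":70,"rx":0,"ry":0,"rz":0,"gripper":1},
    {"dx":0.4,"dy":1.2,"dz":73,"rx":0,"ry":0,"rz":0,"gripper":1},
  ],
)

```text
t: 16.6
eef_pos: [0.5131, -0.307, 0.1253]
ee_rot: [3.141, -0.002, -2.767]
force: [-0.1, -0.2, -1.7]
width: 0.008
gripper_force: 35.0
```

Request:
jog_arm(
  targets=[
    {"dx":0,"dy":0,"dz":1,"rx":0,"ry":0,"rz":0,"gripper":1},
    {"dx":0,"dy":0,"dz":2,"rx":0,"ry":0,"rz":0,"gripper":1},
    {"dx":0,"dy":0,"dz":3,"rx":0,"ry":0,"rz":0,"gripper":1},
    {"dx":0,"dy":0,"dz":3,"rx":0,"ry":0,"rz":0,"gripper":1},
    {"dx":0,"dy":0,"dz":3,"rx":0,"ry":0,"rz":0,"gripper":1},
    {"dx":0,"dy":0,"dz":3,"rx":0,"ry":0,"rz":0,"gripper":1},
    {"dx":0,"dy":0,"dz":3,"rx":0,"ry":0,"rz":0,"gripper":1},
    {"dx":0,"dy":0,"dz":3,"rx":0,"ry":0,"rz":0,"gripper":1},
  ],
)

```text
t: 17.27
eef_pos: [0.5143, -0.3074, 0.1242]
ee_rot: [-3.14, 0.001, -2.767]
force: [1.3, -0.2, 2.1]
width: 0.008
gripper_force: 35.0
```

```bash
python3 - <<'E'
from fk import *
s=arm.get_state();print(s['force'],s['eef_pos'],s['width'])
seat=np.array([.5143,-.3073,.075]); go(seat+.0482*Z,rot(az(111.5),-Z))
E
```

```text
[ 1.3173 -0.2399  2.1022] [ 0.5143 -0.3074  0.1242] 0.007954083532944162
t 17.2667 d mm [-0.064   0.0442  0.9841] rv [-0.0011  0.0009 -0.0007] deg 0.0901773051066466
```

Request:
jog_arm(
  targets=[
    {"dx":0,"dy":0,"dz":0,"rx":0,"ry":0,"rz":0,"gripper":0.85},
    {"dx":0,"dy":0,"dz":0,"rx":0,"ry":0,"rz":0,"gripper":0.75},
    {"dx":0,"dy":0,"dz":0,"rx":0,"ry":0,"rz":0,"gripper":0.7},
    {"dx":0,"dy":0,"dz":0,"rx":0,"ry":0,"rz":0,"gripper":0.65},
    {"dx":0,"dy":0,"dz":0,"rx":0,"ry":0,"rz":0,"gripper":0.65},
    {"dx":0,"dy":0,"dz":0,"rx":0,"ry":0,"rz":0,"gripper":0.65},
    {"dx":0,"dy":0,"dz":0,"rx":0,"ry":0,"rz":0,"gripper":0.65},
    {"dx":0,"dy":0,"dz":0,"rx":0,"ry":0,"rz":0,"gripper":0.65},
  ],
)

```text
t: 17.93
eef_pos: [0.5135, -0.3071, 0.1235]
ee_rot: [3.141, -0.0, -2.767]
force: [-0.6, -0.0, 0.5]
width: 0.0306
gripper_force: 0.0
```

Request:
jog_arm(
  targets=[
    {"dx":0,"dy":0,"dz":-8,"rx":0,"ry":0,"rz":0,"gripper":0.65},
    {"dx":0,"dy":0,"dz":-20,"rx":0,"ry":0,"rz":0,"gripper":0.65},
    {"dx":0,"dy":0,"dz":-40,"rx":0,"ry":0,"rz":0,"gripper":0.65},
    {"dx":0,"dy":0,"dz":-65,"rx":0,"ry":0,"rz":0,"gripper":0.65},
    {"dx":0,"dy":0,"dz":-95,"rx":0,"ry":0,"rz":0,"gripper":0.65},
    {"dx":0,"dy":0,"dz":-120,"rx":0,"ry":0,"rz":0,"gripper":0.65},
    {"dx":0,"dy":0,"dz":-120,"rx":0,"ry":0,"rz":0,"gripper":0.65},
    {"dx":0,"dy":0,"dz":-120,"rx":0,"ry":0,"rz":0,"gripper":0.65},
  ],
)

```text
t: 18.6
eef_pos: [0.5144, -0.3073, 0.246]
ee_rot: [-3.139, 0.003, -2.767]
force: [0.2, -0.1, -0.3]
width: 0.0306
gripper_force: 0.0
```

```bash
python3 - <<'E'
from fk import *
s=arm.get_state();print(s['force'],s['eef_pos'],s['width'])
seat=np.array([.5143,-.3073,.075]);e=az(21.5);y=az(111.5)
f=snap('wrist','w10');C=cloud(f);h=f['frame'].reshape(-1,3).astype(int)
d=C-seat;m=(f['z_map'].ravel()>0)&(abs(d@y)<.02)&(abs(d@e)<.06)&(C[:,2]>.09)&(C[:,2]<.15)
E=np.c_[d@e,d@y,d[:,2]][m];print(len(E),np.percentile(E,[1,50,99],axis=0))
E=E[abs(E[:,1])<.003]
print(least_squares(lambda x:np.hypot(E[:,0]-x[0],E[:,2]-x[1])-.055,[0,0],loss='soft_l1',f_scale=.001).x)
a=snap('scene','s9');im=a['frame'].astype(int);m=(im[...,0]>150)&(im[...,1]<60)&(im[...,2]<60);m[:, 400:]=0
C=cloud(a)[m.ravel()];C=C[np.hypot(*(C[:,:2]-[.5485,.2358]).T)<.03];print('knob',C.mean(0),C[:,2].max())
E
```

```text
[ 0.2226 -0.1461 -0.3362] [ 0.5144 -0.3073  0.246 ] 0.03056759495933332
1139 [[-0.0485 -0.0039  0.018 ]
 [-0.008  -0.0005  0.0489]
 [ 0.0476  0.0035  0.0552]]
[ 0.003  -0.0006]
knob [0.552  0.2304 0.1588] 0.16581702709955337
```

The insert is upright on the rails, within about 3 mm of the seat, and the pin is still in the notch. I'll hand the job in.

```bash
python3 -c "
from station import arm
print(arm.job_done())"
```

```text
the job is handed in; nothing more can be done
None
```

The job is handed in: the pin hangs by its collar in the fork, and the white insert stands on edge in the blue-tabbed slot, resting on the rails about 3 mm from the seat point and released; the judge returned no verdict.

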